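Plug the toothed ledge into the sloping board and rest the sanding block on it

TASK

Take the toothed ledge out of its grooved parking block and plug it into the row of slots near the lower edge of the sloping work board, every tooth in its own slot and the bar fully home on the board. Then lay the sanding block flat on the slope, long side running straight up the slope, with its short end resting against the middle of the ledge. Leave the dropper bottle, the glue tube and the small wooden block where they are.

Things in the scene. Friction and masses are not known exactly. Their poses are not given: they have to be found in the camera images.
- ledge: Toothed ledge, light wood, 0.12 kg: bar 24 (x) x 124 (y) x 32 mm high (z), five round-tipped teeth below at y = -48, -24, 0, 24, 48 mm, each 8 (x) x 10 (y) mm, 20 mm long. Origin: middle of the bar's underside; teeth point to -z. Ends alike: fits either way round. Starts upright in the parking block, teeth in the groove; grip the bar across its 24 mm.
- ledge_rest: Parking block, fixed, dark wood, 50 x 150 x 38 mm (x, y, z), groove 10.8 mm wide, 25 mm deep along its y in the top. Origin: centre of its underside, on the bench. The ledge's bar stands on its top, 38 mm above the bench. It may be left or right of the board.
- board: Deck of the fixed sloping board, plywood 24 mm thick, 30 deg slope, low edge to the robot. Origin: middle of the slot row on the top face, 56 mm above the bench; x up the slope, y along the row, z square out of the face. Face: x -35..165, y -110..110 mm. Five through slots, 11 (x) x 13 (y) mm, 2 mm chamfers, at y = -48, -24, 0, 24, 48. Ledge home: origins and z axes coincide.
- sanding_block: The sanding block, a wooden block with a thin abrasive sole, 35 mm (its x) x 70 mm (its y) x 22 mm high (its z), lying flat on the bench. Origin: centre of its underside. It starts on the side of the board that the parking block does not take.
- dropper_bottle: Small paint dropper bottle with an orange cap, 26 mm wide, 75 mm tall, standing near the board's front left corner; origin at the centre of its underside. To be left alone.
- tube: Glue tube lying behind, on the left, 35 x 126 x 23 mm; origin at the centre of its underside. To be left alone.
- small_block: Small brown wooden block, 25 x 40 x 30 mm, near the board's front right corner; origin at the centre of its underside. To be left alone.
Things that resemble listed ones, but are neither listed nor needed, are in the scene too. Leave any green or purple look-alike of the sanding_block alone.

How it is judged:
By the outcome, as a careful person would: the job done as asked, in the order asked, and still so for the second after the job is handed in, with the robot touching nothing.
It also fails if it takes over 72 s, if anything falls off the work surface, if the arm or the gripper's body presses on something with over 40 N, if the wrist force passes 120 N, or if a joint passes its speed limit or range.

ROBOT

A 6-joint arm with a two-finger parallel gripper is mounted at the origin on a cart in front of the work surface, level with it; the furniture and walls round the work are solid. World frame = base frame: x ahead of the robot, y to its left, z up, the work surface at z = 0. Lengths are in m, angles in rad, forces in N, time in s.
With the tool pointing down it reaches from about 0.375 to 0.975 m from the base axis. Payload 3.8 kg.
Tool frame: the origin (TCP) lies midway between the tips of the shut fingers; the grasp point (between the pads) lies 19 mm behind it; z points along the fingers, y is the line along which they close (so a half turn about z gives the same grasp; the last joint's range is limited). The gripper opens to 85 mm and grips with 20 to 120 N. Pads are 22 mm wide; open, the fingers measure 114 mm over their backs; the gripper's body (76 mm by 85 mm) begins 54 mm behind the grasp point. The pads swing forward as they close: fully open they stand 13 mm farther back than shut.
Start: joints at [1.132, 0.264, 1.604, -0, 1.274, -0.037], TCP at [0.264, 0.621, 0.231] pointing down, gripper open.
Joint ranges: [-2.63, 2.63], [-0.94, 2.18], [0.31, 2.57], [-1.31, 4.45], [0, 2.66], [-2.55, 2.55]. Speed limits (rad/s): [2.57, 2.57, 3.14, 3.14, 3.14, 3.14].

INTERFACE

Orientations are given as a rotation vector (axis times angle).
In Python, from workcell import bot gives the robot as it stands.
- The arm moves only by the tool servo_tool, never from a script. Its argument "series" is a list of rows, each a list of 7 numbers: the shift along the world's x, y, z in units of 0.15 m (1.0 is 0.15 m), then the turn, a rotation vector about the world's x, y, z in units of 180 degrees (1.0 is 180 degrees), then the closure, from 0 (fully open) to 1 (shut). A call has 1 to 20 rows; each row is the pose to reach, as a shift and turn from the pose commanded when the call began, turning the shorter way round; what a row does not reach only later rows make up. A row lasts 1/10 s, in which the tool goes at most 50 mm and 8.59 degrees, less where a joint would pass 70% of its speed; a pose out of reach is approached as far as the arm can. A call with a number of a shift or a turn outside -1 to 1 is refused whole. A call with a gripper value outside its range is refused whole. The fingers move at their own pace and stop on an object; "newtons" is the grip in N (left out, the last holds). Time passes only in rows, so rows that repeat a pose let the fingers close. It gives the time, the measured TCP pose, the force, the opening and the grip force at its end, in the units of the state.
- bot.read_state(): the state, without advancing time (a new reading comes with each control period).
- bot.read_camera(name): name is "scene" or "top" or "wrist"; returns the picture (420x560x3 uint8, red, green, blue); there is no depth.
- bot.camera_info(name): a dict with "vertical_fov" (degrees; the focal length in pixels is half the picture's height over the tangent of half this angle, whatever the lens; pixels are square), "cx", "cy" (the principal point, pixels), "R" (3x3) and "t" (3): a world point X has camera coordinates R X + t. Camera axes: x right, y down, z forward; pixel columns grow to the right and rows downward; lengths in m; the calibration is good to about 2 mm. A picture is of the moment at which its call begins: read the wrist's pose just before it. camera_info takes no time and is no camera call; for the wrist camera it gives the pose at the moment of the call.
- bot.finish_job(): hands the job in; it is judged then, once.
Trained networks look in the newest picture that a camera, given by its name, has taken for a name from the list of things; names that differ only in an ending like _2 or _b are one class to them, and where a whole thing is asked for, a point or a joint stands for the part that bears it (a point fixed in the world has none). Each returns a list of dicts, best first, with "score" (0 to 1); they miss things now and then, are a little off and sometimes report something else, mostly with a low value. They report only what shows in the picture. A call takes as long as a camera call. They do not tell look-alikes from the thing itself.
- bot.recognise(target, camera): "box" ([left, top, right, bottom] as shares, 0 to 1, of the picture: columns of its width, rows of its height, round what is visible of it).
- bot.trace(target, camera): "mask" (420x560 bool, what is visible of it) and "box" ([left, top, right, bottom] as shares, 0 to 1, of the picture: columns of its width, rows of its height, round what is visible of it).
- bot.mark_of(target, camera): "at" ([row, column] as shares, 0 to 1, of the picture: columns of its width, rows of its height: a listed point, or the origin of a listed thing).
The state is a dict: "time": time; "q": joint angles; "joint_vel": joint speeds; "joint_torque": joint torques, N m; "tool_pos": TCP position; "tcp_rot": TCP orientation; "wrist_force": force on the tool from outside, world axes, zero at the start; "torque": the same for the moment, N m; "width": opening from 0.0 (shut) to 1.0 (fully open); "grip_force": force on a finger pad.
Only numpy, scipy, OpenCV 4.12 (cv2) and the standard library are available. Lean on these libraries where they do the work, as an engineer would, in place of code of your own. Each camera call takes 0.05 s, during which the arm holds its last target. There are 200 camera calls.

## Working session

There is one attempt and no reset: what is moved stays moved. The work goes in short steps, Python scripts to look and compute and a tool call to move; the robot and the scene stay as the last step left them, time stands still between calls to the robot, and variables do not carry over. Pictures are saved under pics/ and viewed, at most 10 in all, crops included, and the job is handed in when it is done.

Besides the shell and the picture viewer there is one more tool, called by a JSON object that holds its "fn" and its "kwargs". servo_tool: Moves the arm, as the interface text tells. Shifts and turns lie within -1 to 1; 1 stands for 0.15 m of shift or 180 degrees of turn. Its arguments: {"type":"object","properties":{"series":{"type":"array","items":{"type":"array","items":{"type":"number"}}},"newtons":{"type":"number"}},"required":["series"]}

```bash
mkdir -p pics; cat > h.py <<'E'
import numpy as np,cv2
from workcell import bot
from scipy.spatial.transform import Rotation as R
def cam(n):
    i=bot.camera_info(n); f=210/np.tan(np.radians(i["vertical_fov"]/2))
    return f,i["cx"],i["cy"],np.array(i["R"]),np.array(i["t"]).ravel()
def ray(n,c,r,ci=None):
    f,cx,cy,Rm,t=ci or cam(n)
    return -Rm.T@t, Rm.T@np.array([(c-cx)/f,(r-cy)/f,1])
def onz(n,c,r,z,ci=None):
    o,d=ray(n,c,r,ci); return o+d*(z-o[2])/d[2]
def proj(n,X,ci=None):
    f,cx,cy,Rm,t=ci or cam(n); p=np.atleast_2d(X)@Rm.T+t
    return np.c_[f*p[:,0]/p[:,2]+cx,f*p[:,1]/p[:,2]+cy]
def save(n,im): cv2.imwrite("pics/"+n,im[:,:,::-1])
E
python3 - <<'E'
from h import *
for n in("top","scene"):
    im=bot.read_camera(n); save(n+"1.png",im)
    print(n,cam(n))
    for k in("ledge","ledge_rest","board","sanding_block"):
        for d in bot.trace(k,n)[:3]:
            m=d["mask"].astype(np.uint8); print(k,round(d["score"],2),cv2.minAreaRect(cv2.findNonZero(m)),m.sum())
        print([ (round(d["score"],2),(np.array(d["at"])*[420,560]).round(1)) for d in bot.mark_of(k,n)[:3]])
E
```

```text
top (np.float64(535.6806901222071), 276.5097841416733, 214.9051813923174, array([[-0.00349766, -0.99974212,  0.02243789],
       [-0.9967424 ,  0.00167745, -0.08063354],
       [ 0.08057511, -0.02264682, -0.99649123]]), array([-0.01108582,  0.47926016,  1.54437466]))
ledge 0.7 ((385.58221435546875, 223.78082275390625), (45.17788314819336, 10.650744438171387), 20.556047439575195) 448
[(0.73, array([225.2, 386. ]))]
ledge_rest 0.86 ((383.33563232421875, 224.43836975097656), (53.83892822265625, 19.311790466308594), 20.556045532226562) 537
[(0.73, array([228.1, 384.2]))]
board 0.95 ((279.5, 198.5), (69.0, 81.0), 90.0) 5415
board 0.17 ((332.0, 252.0), (10.0, 14.0), 90.0) 139
[(0.74, array([225.5, 281.1]))]
sanding_block 0.74 ((208.50001525878906, 216.50001525878906), (24.033308029174805, 13.281564712524414), 71.56504821777344) 294
sanding_block 0.72 ((168.46153259277344, 214.30767822265625), (24.961509704589844, 12.75810432434082), 33.690067291259766) 308
sanding_block 0.62 ((151.18966674804688, 252.27586364746094), (12.955096244812012, 25.494962692260742), 48.36646270751953) 328
[(0.76, 
[... 481 characters left out ...]
 array([285.5, 391.5]))]
ledge_rest 0.94 ((389.6538391113281, 291.26922607421875), (75.16188049316406, 29.121761322021484), 33.6900634765625) 1265
[(0.69, array([296. , 389.9])), (0.38, array([165.7, 189.5]))]
board 0.88 ((280.74139404296875, 204.3965606689453), (91.919189453125, 86.34832763671875), 21.801406860351562) 7625
[(0.98, array([230.3, 269.4]))]
sanding_block 0.84 ((123.30686950683594, 213.91156005859375), (15.252448081970215, 29.69766616821289), 77.7352294921875) 439
sanding_block 0.81 ((163.7303466796875, 191.66854858398438), (26.07594871520996, 14.945971488952637), 57.9946174621582) 353
[(0.71, array([163.3, 190.2])), (0.63, array([210. , 199.2])), (0.58, array([193.5, 166.1]))]
```

View pics/top1.png

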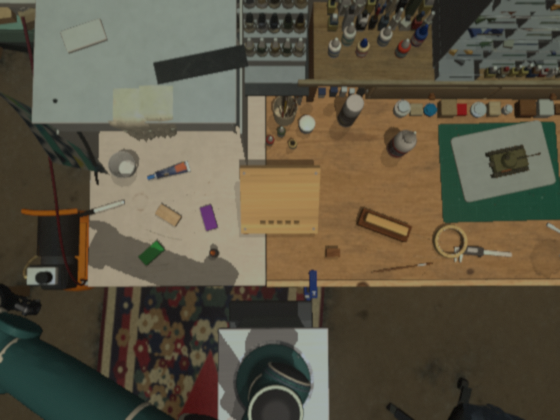

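View pics/scene1.png

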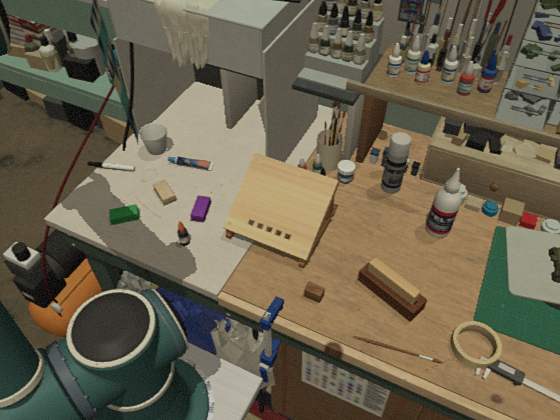

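The top view shows the ledge in its block at (385,224), the slot row at about (280,222), and the brown sanding block at (168,214). The purple look-alike is at (208,216) and the green one at (151,252). The scene view agrees.

```bash
python3 - <<'E'
from h import *
ci=cam("top"); bot.read_camera("top")
def rect(m,z):
    c=cv2.findContours(m,0,1)[0]; c=max(c,key=cv2.contourArea)[:,0]
    P=np.array([onz("top",x,y,z,ci)[:2] for x,y in c],np.float32)*1000
    return cv2.minAreaRect(P)
for k,z in(("ledge",.07),("ledge_rest",.038),("sanding_block",.022)):
    for d in bot.trace(k,"top")[:3]:
        print(k,rect(d["mask"].astype(np.uint8),z))
im=bot.read_camera("top")
sc=cam("scene")
print("board mark top",onz("top",281.1,225.5,.056,ci),"scene",onz("scene",269.4,230.3,.056,sc))
d=bot.trace("board","top")[0]; P=cv2.approxPolyDP(max(cv2.findContours(d["mask"].astype(np.uint8),0,1)[0],key=len),4,True)[:,0]; print(P.tolist())
# slots: dark blobs
g=cv2.cvtColor(im,cv2.COLOR_RGB2GRAY)[215:230,252:308]
n,l,s,c=cv2.connectedComponentsWithStats((g<85).astype(np.uint8))
for a,b in zip(s[1:],c[1:]): print(a[4],b+[252,215],onz("top",*(b+[252,215]),.056,ci).round(4))
print(bot.read_state()["tcp_rot"], R.from_rotvec(bot.read_state()["tcp_rot"]).as_matrix().round(3).tolist())
w=cam("wrist"); print(w, -w[3].T@w[4])
E
```

```text
ledge ((448.7658386230469, -321.94146728515625), (120.88199615478516, 25.08277130126953), 69.250732421875)
ledge_rest ((448.32196044921875, -322.868408203125), (152.24232482910156, 53.935054779052734), 69.2627944946289)
ledge_rest ((479.2093505859375, 299.4357604980469), (72.93775177001953, 37.21247100830078), 56.2861213684082)
sanding_block ((371.31103515625, 349.9229736328125), (41.795589447021484, 74.86674499511719), 42.301292419433594)
sanding_block ((480.392822265625, 302.8432922363281), (74.44807434082031, 36.795166015625), 56.28627014160156)
sanding_block ((471.6453857421875, 185.3314971923828), (72.98565673828125, 40.12297058105469), 16.157621383666992)
board mark top [ 0.4459935 -0.0244637  0.056    ] scene [ 0.45246551 -0.02156139  0.056     ]
[[240, 166], [243, 232], [317, 230], [319, 166]]
5 [262.2 221.4] [0.4578 0.0293 0.056 ]
6 [271.  221.5] [0.4575 0.0043 0.056 ]
5 [278.8 221.6] [ 0.4571 -0.018   0.056 ]
7 [287.71428571 221.42857143] [ 0.4576 -0.0434  0.056 ]
6 [296.  221.5] [ 0.4573 -0.067   0.056 ]
[ 6.26959480e-01  3.07838186e+00 -3.82945399e-06] [[-0.92, 0.391, 0.0], [0.391, 0.92, -0.0], [-0.0, 0.0, -1.0]]
(np.float64(352.5119225731042), 280.04565516747556, 211.56370098608875, array([[ 3.89999905e-01,  9.20814599e-01, -7.40468010e-04],
       [ 8.78987393e-01, -3.72044646e-01,  2.98268242e-01],
       [ 2.74374264e-01, -1.16975448e-01, -9.54481801e-01]]), array([-0.67485891, -0.0403704 ,  0.38067886])) [0.1942315  0.65093043 0.37489254]
```

{"fn": "servo_tool", "kwargs": {"series": [[0.5,-0.9,0,0,0,-0.0975,0],[0.5,-0.9,0,0,0,-0.0975,0],[0.5,-0.9,0,0,0,-0.0975,0],[0.5,-0.9,0,0,0,-0.0975,0]]}}

```text
time: 1.6
tool_pos: [0.3411, 0.4819, 0.2313]
tcp_rot: [1.095, 2.943, -0.003]
wrist_force: [-0.1, 0.7, 0.1]
width: 1.002
grip_force: 0.0
```

{"fn": "servo_tool", "kwargs": {"series": [[0.5,-0.9,0,0,0,-0.0975,0],[0.5,-0.9,0,0,0,-0.0975,0],[0.5,-0.9,0,0,0,-0.0975,0],[0.5,-0.9,0,0,0,-0.0975,0]]}}

```text
time: 2.0
tool_pos: [0.4161, 0.3476, 0.2315]
tcp_rot: [1.531, 2.741, -0.001]
wrist_force: [-0.1, -0.1, 0.4]
width: 0.999
grip_force: 0.0
```

{"fn": "servo_tool", "kwargs": {"series": [[0.5,-0.9,0,0,0,-0.0975,0],[0.5,-0.9,0,0,0,-0.0975,0],[0.5,-0.9,0,0,0,-0.0975,0],[0.5,-0.9,0,0,0,-0.0975,0]]}}

```text
time: 2.4
tool_pos: [0.4912, 0.213, 0.2316]
tcp_rot: [1.931, 2.476, 0.0]
wrist_force: [0.2, 0.4, -0.2]
width: 0.999
grip_force: 0.0
```

{"fn": "servo_tool", "kwargs": {"series": [[0,-0.9,0,0,0,-0.0975,0],[0,-0.9,0,0,0,-0.0975,0],[0,-0.9,0,0,0,-0.0975,0],[0,-0.9,0,0,0,-0.0975,0]]}}

```text
time: 2.8
tool_pos: [0.489, 0.0792, 0.2315]
tcp_rot: [2.286, 2.154, -0.0]
wrist_force: [-0.5, -0.2, 0.0]
width: 1.004
grip_force: 0.0
```

```bash
python3 - <<'E'
from h import *
s=bot.read_state(); print(s["time"],s["tool_pos"],R.from_rotvec(s["tcp_rot"]).as_matrix().round(3).tolist())
im=bot.read_camera("wrist"); save("w1.png",im)
E
```

```text
2.8 [0.4890089  0.07917245 0.23146512] [[0.059, 0.998, 0.0], [0.998, -0.059, -0.001], [-0.001, 0.0, -1.0]]
```

View pics/w1.png

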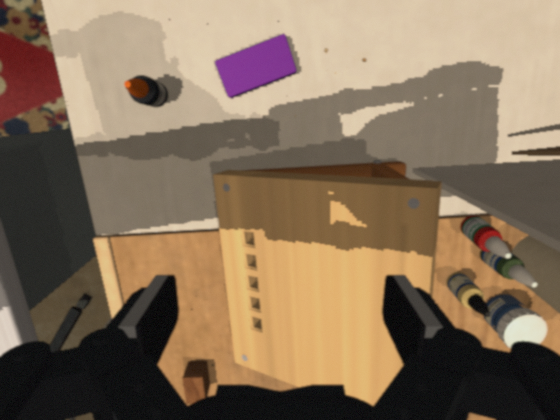

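The wrist view shows the board with its five slots in a column from (250,238) to (257,324), plus the purple look-alike at (257,65) and the bottle at (145,90). I'll fit the board pose here, then go on to the ledge.

```bash
python3 - <<'E'
from h import *
ci=cam("wrist"); im=bot.read_camera("wrist"); g=cv2.cvtColor(im,cv2.COLOR_RGB2GRAY)
c=g[222:342,228:278]
cv2.imwrite("pics/slots.png",cv2.resize(im[222:342,228:278,::-1],None,fx=5,fy=5,interpolation=cv2.INTER_CUBIC))
print(ci[4], -ci[3].T@ci[4])
# rectify board face at guess to 0.25 mm/px
o=np.array([.453,-.019,.056]); ex=np.array([np.cos(np.pi/6),0,.5]); ey=np.array([0,1.,0])
S=4; q=np.array([[-35,-70],[35,-70],[35,70],[-35,70]],float)
P=proj("wrist",o+q[:,:1]/1000*ex+q[:,1:]/1000*ey,ci).astype(np.float32)
H=cv2.getPerspectiveTransform(P,((q+[35,70])*S).astype(np.float32))
r=cv2.warpPerspective(im,H,(70*S,140*S),flags=cv2.INTER_CUBIC); save("rect.png",r)
E
```

```text
[-0.48415446  0.06456882  0.41323194] [0.49395324 0.15680099 0.37517857]
```

View pics/rect.png

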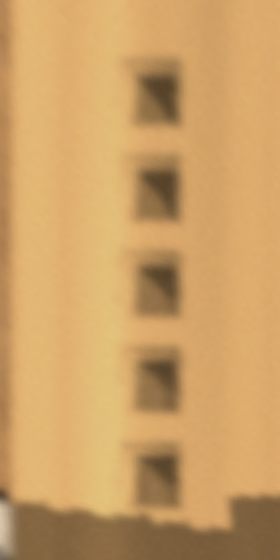

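{"fn": "servo_tool", "kwargs": {"series": [[-0.07,-0.9,0,0,0,-0.0975,0],[-0.07,-0.9,0,0,0,-0.0975,0],[-0.07,-0.9,0,0,0,-0.0975,0],[-0.07,-0.9,0,0,0,-0.0975,0]]}}

```text
time: 3.3
tool_pos: [0.4789, -0.0552, 0.2315]
tcp_rot: [2.586, 1.782, -0.0]
wrist_force: [-0.3, 1.0, -0.3]
width: 0.999
grip_force: 0.0
```

{"fn": "servo_tool", "kwargs": {"series": [[-0.1,-0.9,0,0,0,0,0],[-0.1,-0.9,0,0,0,0,0],[-0.1,-0.9,0,0,0,0,0],[-0.1,-0.9,0,0,0,0,0]]}}

```text
time: 3.7
tool_pos: [0.4644, -0.1902, 0.2314]
tcp_rot: [2.586, 1.782, 0.0]
wrist_force: [0.0, 0.3, 1.5]
width: 0.999
grip_force: 0.0
```

{"fn": "servo_tool", "kwargs": {"series": [[-0.1,-0.87,-0.3,0,0,0,0],[-0.1,-0.87,-0.3,0,0,0,0],[-0.1,-0.87,-0.3,0,0,0,0],[-0.1,-0.87,-0.3,0,0,0,0],[-0.1,-0.87,-0.3,0,0,0,0]]}}

```text
time: 4.2
tool_pos: [0.4495, -0.3175, 0.1855]
tcp_rot: [-2.583, -1.784, -0.001]
wrist_force: [-0.6, 0.2, 0.3]
width: 1.002
grip_force: 0.0
```

```bash
python3 - <<'E'
from h import *
s=bot.read_state(); print(s["time"],s["tool_pos"],R.from_rotvec(s["tcp_rot"]).as_matrix().round(3).tolist())
ci=cam("wrist"); im=bot.read_camera("wrist"); save("w2.png",im)
for k,z in(("ledge",.07),("ledge_rest",.038)):
    for d in bot.trace(k,"wrist")[:2]:
        m=d["mask"].astype(np.uint8); c=max(cv2.findContours(m,0,1)[0],key=cv2.contourArea)[:,0]
        print(k,d["score"],d["box"],cv2.minAreaRect(np.array([onz("wrist",x,y,z,ci)[:2] for x,y in c],np.float32)*1000))
E
```

```text
4.2 [ 0.44945122 -0.31749087  0.18551402] [[0.354, 0.935, -0.001], [0.935, -0.354, 0.002], [0.002, -0.002, -1.0]]
ledge 0.56 [0.4732, 0.3012, 0.5318, 0.6755] ((449.5816345214844, -321.902099609375), (124.34407043457031, 23.80442237854004), 69.43603515625)
ledge_rest 0.69 [0.4505, 0.2683, 0.5604, 0.6724] ((448.6122741699219, -324.36004638671875), (150.08749389648438, 50.03874969482422), 69.46446228027344)
```

View pics/w2.png

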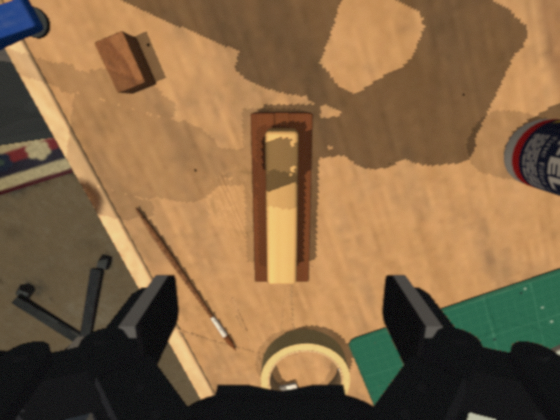

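The ledge shows at columns 265–298, rows 130–283, with 24 × 124 mm recovered from the mask. It lines up with the tool. The board origin fits at about (0.4557, -0.0191) with yaw near 0. Descending now.

{"fn": "servo_tool", "kwargs": {"series": [[0,-0.016,-0.3,0,0,0,0],[0,-0.016,-0.6,0,0,0,0],[0,-0.016,-0.8,0,0,0,0],[0,-0.016,-0.96,0,0,0,0],[0,-0.016,-0.96,0,0,0,0],[0,-0.016,-0.96,0,0,0,0]]}}

```text
time: 4.95
tool_pos: [0.4492, -0.3208, 0.043]
tcp_rot: [2.584, 1.786, 0.0]
wrist_force: [0.3, -0.1, 1.3]
width: 0.999
grip_force: 0.0
```

```bash
python3 - <<'E'
from h import *
s=bot.read_state(); print(s["time"],s["tool_pos"],s["wrist_force"],R.from_rotvec(s["tcp_rot"]).as_matrix().round(3).tolist())
E
```

```text
4.95 [ 0.44919882 -0.32076262  0.04295627] [ 0.32676651 -0.0866573   1.31002933] [[0.353, 0.936, 0.0], [0.936, -0.353, 0.0], [0.0, 0.0, -1.0]]
```

{"fn": "servo_tool", "kwargs": {"series": [[0,-0.006,0,0,0,0,1],[0,-0.006,0,0,0,0,1],[0,-0.006,0,0,0,0,1],[0,-0.006,0,0,0,0,1],[0,-0.006,0,0,0,0,1],[0,-0.006,0,0,0,0,1],[0,-0.006,0,0,0,0,1],[0,-0.006,0,0,0,0,1],[0,-0.006,0,0,0,0,1],[0,-0.006,0,0,0,0,1]], "newtons": 60}}

```text
time: 5.95
tool_pos: [0.4491, -0.3232, 0.0433]
tcp_rot: [2.584, 1.783, 0.001]
wrist_force: [-0.9, 0.6, 5.3]
width: 0.271
grip_force: 60.2
```

```bash
python3 - <<'E'
from h import *
s=bot.read_state(); print(s["time"],s["tool_pos"],s["wrist_force"],s["width"],s["grip_force"],R.from_rotvec(s["tcp_rot"]).as_matrix().round(3).tolist())
ci=cam("wrist"); im=bot.read_camera("wrist"); save("w3.png",im)
E
```

```text
5.95 [ 0.44912732 -0.32316625  0.0433087 ] [-0.92634926  0.64981561  5.30076739] 0.27062187538953736 60.240983963012695 [[0.355, 0.935, 0.001], [0.935, -0.355, -0.001], [-0.001, 0.002, -1.0]]
```

View pics/w3.png

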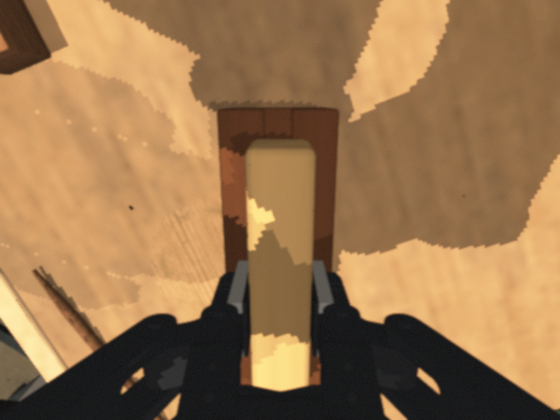

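The bar is firmly held (opening 23 mm). Its upper end shows at rows 140–152 near column 281.

```bash
python3 - <<'E'
from h import *
s=bot.read_state(); T=R.from_rotvec(s["tcp_rot"]).as_matrix(); p=s["tool_pos"]
ci=cam("wrist")
print("cam in tool",T.T@(-ci[3].T@ci[4]-p))
for c,r in((281,140),(281,152),(248,200),(314,200),(247,260),(314,260)): print(c,r,(T.T@(onz("wrist",c,r,.07,ci)-p)*1000).round(1))
for z in(.07,.038): print(proj("wrist",p+T@[.062,0,0]+[0,0,z-p[2]],ci), z)
E
```

```text
cam in tool [ 0.07627066  0.00044263 -0.14361269]
281 140 [ 64.1   0.7 -26.7]
281 152 [ 60.2   0.8 -26.7]
248 200 [ 43.8 -10.6 -26.7]
314 200 [ 43.8  12.1 -26.7]
247 260 [ 21.2 -11.5 -26.7]
314 260 [ 21.2  12.8 -26.7]
[[278.83645448 146.62533818]] 0.07
[[278.98180795 137.08416667]] 0.038
```

{"fn": "servo_tool", "kwargs": {"series": [[0,0,0.2,0,0,0,1],[0,0,0.4,0,0,0,1],[0,0,0.7,0,0,0.05,1],[0,0,0.95,0,0,0.1,1],[0,0,0.95,0,0,0.1155,1],[0,0,0.95,0,0,0.1155,1]]}}

```text
time: 6.6
tool_pos: [0.4489, -0.323, 0.186]
tcp_rot: [2.22, 2.22, 0.0]
wrist_force: [-0.4, -0.1, -1.5]
width: 0.267
grip_force: 63.4
```

{"fn": "servo_tool", "kwargs": {"series": [[0,0.25,0,0,0,0,1],[0,0.5,0,0,0,0,1],[0,0.8,0,0,0,0,1],[0,1,0,0,0,0,1],[0,1,0,0,0,0,1]]}}

```text
time: 7.1
tool_pos: [0.4464, -0.1687, 0.1823]
tcp_rot: [-2.215, -2.22, 0.001]
wrist_force: [-0.2, -0.9, -2.0]
width: 0.266
grip_force: 63.4
```

{"fn": "servo_tool", "kwargs": {"series": [[-0.05,0.25,0,0,-0.0417,0,1],[-0.1,0.5,0,0,-0.0833,0,1],[-0.15,0.8,0,0,-0.125,0,1],[-0.2,1,0,0,-0.1667,0,1],[-0.2,1,0,0,-0.1667,0,1],[-0.2,1,0,0,-0.1667,0,1],[-0.2,1,0,0,-0.1667,0,1]]}}

```text
time: 7.8
tool_pos: [0.4195, -0.0234, 0.1858]
tcp_rot: [1.927, 1.925, 0.516]
wrist_force: [-0.2, -0.6, -0.6]
width: 0.269
grip_force: 63.6
```

```bash
python3 - <<'E'
from h import *
s=bot.read_state(); T=R.from_rotvec(s["tcp_rot"]).as_matrix(); print(s["time"],s["q"].round(2) if hasattr(s["q"],"round") else s["q"],s["tool_pos"],s["wrist_force"],s["grip_force"],T.round(3).tolist())
ci=cam("wrist"); im=bot.read_camera("wrist"); save("w4.png",im)
home=np.array([.453,-.0179,.0606]); n=np.array([-.5,0,.866])
Td=np.c_[[0,1,0],[.866,0,.5],[.5,0,-.866]]
print("rot err deg",np.degrees(R.from_matrix(Td@T.T).as_rotvec()))
for h in(.05,.03,0): print(h,((home+h*n-s["tool_pos"])/.15).round(3))
E
```

```text
7.8 [-0.19 -0.6   2.51  0.15  0.72 -0.28] [ 0.41954283 -0.02338465  0.18576323] [-0.24000685 -0.57738948 -0.56165226] 63.56505632400513 [[0.001, 0.865, 0.501], [1.0, -0.0, -0.001], [-0.001, 0.501, -0.865]]
rot err deg [0.04175255 0.05983448 0.0527503 ]
0.05 [ 0.056  0.037 -0.546]
0.03 [ 0.123  0.037 -0.661]
0 [ 0.223  0.037 -0.834]
```

View pics/w4.png

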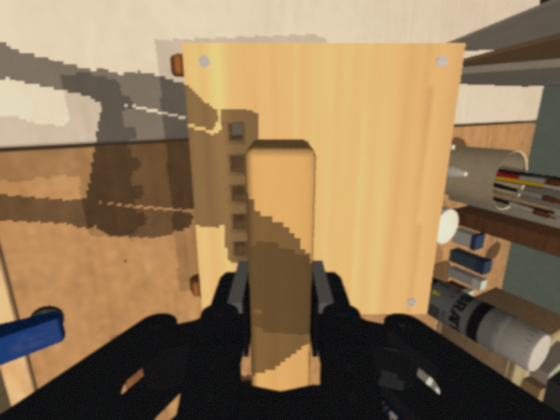

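The view shows all five slots at columns 236–240, rows 131–248, with the ledge held parallel above them. I'll refine the board origin from it.

```bash
cat > slots.py <<'E'
from h import *
ci=cam("wrist"); im=bot.read_camera("wrist"); g=cv2.cvtColor(im,cv2.COLOR_RGB2GRAY)
o=np.array([.4557,-.0191,.056]); ex=np.array([np.cos(np.pi/6),0,.5]); ey=np.array([0,1.,0]); S=4
q=np.array([[-20,-70],[20,-70],[20,70],[-20,70]],float)
P=proj("wrist",o+q[:,:1]/1000*ex+q[:,1:]/1000*ey,ci).astype(np.float32)
H=cv2.getPerspectiveTransform(P,((q+[20,70])*S).astype(np.float32))
r=cv2.warpPerspective(g,H,(40*S,140*S),flags=cv2.INTER_CUBIC)
t=np.full((21*S,19*S),200,np.uint8); t[2*S:-2*S,2*S:-2*S]=120; t[4*S:-4*S,4*S:-4*S]=60; t=cv2.GaussianBlur(t,(0,0),3)
for y in(-48,-24,0,24,48):
    a=r[int((y+70-17)*S):int((y+70+17)*S)]
    m=cv2.matchTemplate(a,t,cv2.TM_CCOEFF_NORMED); _,v,_,l=cv2.minMaxLoc(m)
    print(y,round(v,2),"dx",(l[0]+9.5*S)/S-20,"dy",(l[1]+10.5*S)/S-17)
E
python3 slots.py; python3 -c "
from h import *
d=bot.mark_of('board','wrist');print(d[:1],proj('wrist',[.4557,-.0191,.056]))
s=bot.read_state(); T=R.from_rotvec(s['tcp_rot']).as_matrix(); ci=cam('wrist')
for x in(-.002,0,.002):print(x,proj('wrist',s['tool_pos']+T@[.062+x,0,-.0267],ci),proj('wrist',s['tool_pos']+T@[.062+x,0,.0053],ci))"
```

```text
-48 0.78 dx 2.75 dy 1.5
-24 0.83 dx 3.0 dy 1.5
0 0.87 dx 1.25 dy 1.5
24 0.93 dx 1.25 dy 1.5
48 0.88 dx 1.25 dy 1.25
[{'at': [0.4638, 0.4213], 'score': 0.59}] [[236.20333041 194.73999431]]
-0.002 [[277.51660827 152.69734134]] [[278.07816027 142.00484404]]
0 [[277.51162421 146.56468385]] [[278.07651391 137.1114461 ]]
0.002 [[277.50658835 140.36830846]] [[278.07485403 132.17788595]]
```

{"fn": "servo_tool", "kwargs": {"series": [[0.15,0.04,-0.2,0,0,0,1],[0.3,0.04,-0.4,0,0,0,1],[0.303,0.04,-0.573,0,0,0,1],[0.303,0.04,-0.573,0,0,0,1],[0.303,0.04,-0.573,0,0,0,1],[0.303,0.04,-0.573,0,0,0,1]]}}

```text
time: 8.55
tool_pos: [0.4655, -0.0172, 0.1006]
tcp_rot: [1.926, 1.925, 0.518]
wrist_force: [0.5, -0.1, -1.8]
width: 0.269
grip_force: 63.4
```

```bash
python3 slots.py; python3 -c "
from h import *
im=bot.read_camera('wrist');s=bot.read_state(); T=R.from_rotvec(s['tcp_rot']).as_matrix(); ci=cam('wrist');print(s['time'],s['tool_pos'],T.round(3).tolist(),s['q'])
n=np.array([-.5,0,.866])
for y in(-48,-24,0,24,48):
  P=proj('wrist',np.array([.4557,-.0191+y/1000,.056]),ci)[0].round().astype(int); cv2.circle(im,tuple(int(v) for v in P),2,(255,0,0),-1)
for x in(-.062,.062):
 for y in(-.012,.012):
  P=proj('wrist',s['tool_pos']+T@[x,y,-.0267],ci)[0].round().astype(int); cv2.circle(im,tuple(int(v) for v in P),2,(0,0,255),-1); print(P)
cv2.imwrite('pics/w5.png',cv2.resize(im[100:300,130:400,::-1],None,fx=2.9,fy=2.9,interpolation=cv2.INTER_CUBIC))"
```

```text
-48 0.47 dx 7.5 dy 1.25
-24 0.6 dx 1.0 dy 3.75
0 0.84 dx 0.5 dy 2.0
24 0.9 dx 0.75 dy 1.75
48 0.54 dx 0.75 dy -3.0
8.65 [ 0.46548854 -0.01702853  0.10108937] [[0.0, 0.864, 0.503], [1.0, 0.0, -0.001], [-0.001, 0.503, -0.864]] [-0.14335931 -0.33249351  2.53219618  0.17366531  0.42458973 -0.28278482]
[250 436]
[305 436]
[241 147]
[314 147]
```

View pics/w5.png

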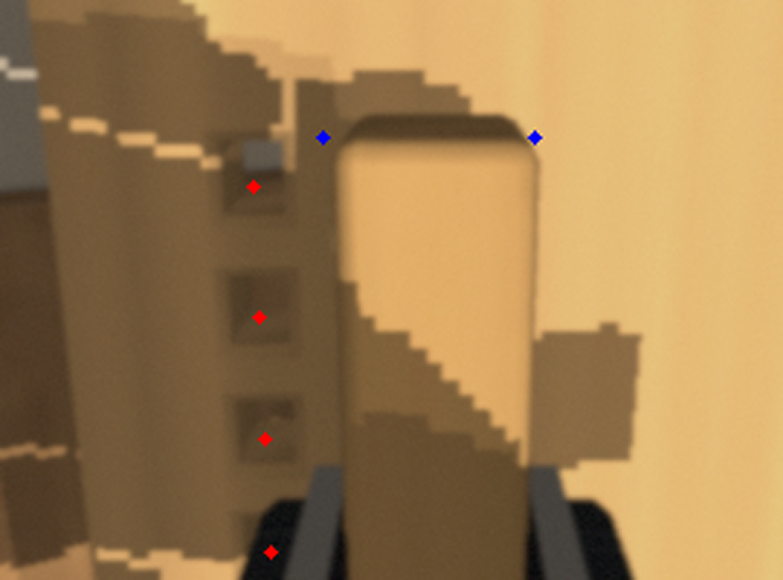

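The crop shows slots at crop (262,185), (262,308) and (266,430), and the bar end at crop rows 115–138, near prediction. Residual offsets are about 1 mm. Next comes the pre-insert pose.

{"fn": "servo_tool", "kwargs": {"series": [[-0.1,0.003,-0.05,0,0,0,1],[-0.185,0.003,-0.097,0,0,0,1],[-0.185,0.003,-0.097,0,0,0,1],[-0.185,0.003,-0.097,0,0,0,1],[-0.185,0.003,-0.097,0,0,0,1],[-0.185,0.003,-0.097,0,0,0,1]]}}

```text
time: 9.25
tool_pos: [0.4456, -0.0167, 0.0893]
tcp_rot: [1.932, 1.933, 0.509]
wrist_force: [-0.4, -0.7, -2.3]
width: 0.269
grip_force: 63.4
```

```bash
cat > st.py <<'E'
from h import *
import sys
s=bot.read_state(); T=R.from_rotvec(s["tcp_rot"]).as_matrix(); p=np.array(s["tool_pos"])
home=np.array([.4527,-.0166,.0605]); B=np.c_[[.866,0,.5],[0,1,0],[-.5,0,.866]]
Td=np.c_[[0,1,0],[.866,0,.5],[.5,0,-.866]]
print(s["time"],p.round(4),"board-frame mm rel home",((p-home)@B*1000).round(1),"F board",(np.array(s["wrist_force"])@B).round(1),"q",np.round(s["q"],3),"roterr",np.degrees(R.from_matrix(Td@T.T).as_rotvec()).round(2),s["width"],s["grip_force"])
E
python3 st.py
```

```text
9.25 [ 0.4456 -0.0167  0.0893] board-frame mm rel home [ 8.3 -0.1 28.5] F board [-1.5 -0.7 -1.7] q [-0.152 -0.358  2.569  0.182  0.427 -0.299] roterr [-0.01 -0.49 -0.03] 0.26921638206468024 63.37088584899902
```

```bash
cat > kin.py <<'E'
import numpy as np
from scipy.optimize import least_squares
from scipy.spatial.transform import Rotation as R
E=lambda a,t:R.from_euler(a,t).as_matrix()
def fk(q,k):
    a1,b1,d1,L1,e,b2,L2,e3,b3,L3,yaw=k
    A=E('z',q[0]); p=A@[a1,b1,d1]; A=A@E('y',q[1]); p=p+A@[0,0,L1]; A=A@E('y',q[2]); p=p+A@[e,b2,L2]
    A=A@E('z',q[3])@E('y',q[4]); p=p+A@[e3,b3,L3]; return p,A@E('z',q[5])@E('z',yaw)
D=[([1.132,.264,1.604,0,1.274,-.037],[.264,.621,.231],[[-.92,.391,0],[.391,.92,0],[0,0,-1]]),
([-.19,-.6,2.51,.15,.72,-.28],[.41954,-.02338,.18576],[[.001,.865,.501],[1,0,-.001],[-.001,.501,-.865]]),
([-.14336,-.33249,2.53220,.17367,.42459,-.28278],[.46549,-.01703,.10109],[[0,.864,.503],[1,0,-.001],[-.001,.503,-.864]]),
([-.152,-.358,2.569,.182,.427,-.299],[.4456,-.0167,.0893],None)]
def res(k):
    r=[]
    for q,p,T in D:
        P,A=fk(q,k); r+=list((P-p)*100)
        if T is not None: r+=list(((A-T)*1).ravel())
    return np.r_[r, 0.01*(k[[1,4,5,7,8]])]
if __name__=="__main__":
    best=min((least_squares(res,np.r_[x0,np.random.default_rng(i).normal(0,.02),0,.2,.4,0,0,.4,0,0,.25,y]) for i,x0 in enumerate((0,.1)) for y in(0,np.pi/2,-np.pi/2,np.pi)),key=lambda s:s.cost)
    print(best.cost,best.x.round(4)); k=best.x; np.save("k.npy",k)
    for q,p,T in D: P,A=fk(q,k); print((P-p).round(4)); print(A.round(2).tolist())
E
python3 kin.py
```

```text
Traceback (most recent call last):
  File "kin.py", line 20, in <module>
    best=min((least_squares(res,np.r_[x0,np.random.default_rng(i).normal(0,.02),0,.2,.4,0,0,.4,0,0,.25,y]) for i,x0 in enumerate((0,.1)) for y in(0,np.pi/2,-np.pi/2,np.pi)),key=lambda s:s.cost)
  File "kin.py", line 20, in <genexpr>
    best=min((least_squares(res,np.r_[x0,np.random.default_rng(i).normal(0,.02),0,.2,.4,0,0,.4,0,0,.25,y]) for i,x0 in enumerate((0,.1)) for y in(0,np.pi/2,-np.pi/2,np.pi)),key=lambda s:s.cost)
              ~~~~~~~~~~~~~^^^^^^^^^^^^^^^^^^^^^^^^^^^^^^^^^^^^^^^^^^^^^^^^^^^^^^^^^^^^^^^^^^^^^^^^^^^^^^^
  File "kin.py", line 16, in res
    P,A=fk(q,k); r+=list((P-p)*100)
        ~~^^^^^
  File "kin.py", line 6, in fk
    a1,b1,d1,L1,e,b2,L2,e3,b3,L3,yaw=k
    ^^^^^^^^^^^^^^^^^^^^^^^^^^^^^^^^
ValueError: too many values to unpack (expected 11)
```

```bash
sed -i 's/normal(0,.02),0,.2,.4/normal(0,.02),.2,.4/' kin.py; python3 kin.py
```

```text
0.014209602165556692 [ 0.0214 -0.0507  0.2464  0.5015  0.0168 -0.0507  0.5783  0.0258  0.1261
  0.3141  1.5715]
[ 0.0001 -0.      0.0001]
[[-0.92, 0.39, -0.0], [0.39, 0.92, -0.0], [0.0, -0.0, -1.0]]
[ 0.0002  0.0009 -0.    ]
[[-0.0, 0.86, 0.5], [1.0, 0.0, 0.0], [0.0, 0.5, -0.86]]
[-0.0006 -0.0003 -0.0007]
[[0.0, 0.86, 0.5], [1.0, -0.0, -0.0], [-0.0, 0.5, -0.86]]
[ 0.0005 -0.0006  0.0007]
[[-0.0, 0.87, 0.49], [1.0, -0.0, 0.0], [0.0, 0.49, -0.87]]
```

```bash
cat > ik.py <<'E'
from kin import *
k=np.load("k.npy"); lo=np.array([-2.63,-.94,.31,-1.31,0.03,-2.5]); hi=np.array([2.63,2.18,2.555,4.45,2.66,2.5])
n=np.array([-.5,0,.866]); ux=np.array([.866,0,.5]); home=np.array([.4527,-.0166,.0605])
def ik(p,T,N=12,q0=None):
    best=None; rng=np.random.default_rng(0)
    for i in range(N):
        x0=rng.uniform(lo,hi) if (q0 is None or i) else np.clip(q0,lo+1e-3,hi-1e-3)
        f=lambda q:(lambda P,A:np.r_[(P-p)*5,(A-T).ravel()])(*fk(q,k))
        s=least_squares(f,x0,bounds=(lo,hi))
        if best is None or s.cost<best.cost: best=s
        if s.cost<1e-8: break
    return best
def tilt(a,sgn=1): # tool rotated about slope axis by a deg
    T0=np.c_[[0,sgn,0],[.866*sgn,0,.5*sgn],[.5,0,-.866]]
    return R.from_rotvec(ux*np.radians(a)).as_matrix()@T0
if __name__=="__main__":
    for sg in(1,-1):
        for a in(-45,-30,-15,0,15,30,45):
            o=[]
            for h in(0,.035):
                s=ik(home+h*n+ux*0,tilt(a,sg)); o.append((round(float(s.cost)**.5*200,1),s.x.round(2).tolist()))
            print(sg,a,o)
E
python3 ik.py
```

```text
1 -45 [(0.0, [0.64, 0.17, 2.21, -0.98, 1.22, 1.44]), (0.0, [0.65, 0.07, 2.24, -0.95, 1.27, 1.39])]
1 -30 [(0.0, [0.52, -0.05, 2.31, -0.92, 0.96, 1.24]), (0.0, [0.53, -0.17, 2.34, -0.87, 1.02, 1.17])]
1 -15 [(0.0, [0.27, -0.23, 2.4, -0.68, 0.64, 0.82]), (0.0, [0.26, -0.35, 2.43, -0.61, 0.71, 0.72])]
1 0 [(5.2, [-0.12, -0.27, 2.55, 0.12, 0.35, -0.22]), (6.0, [-0.12, -0.38, 2.55, 0.09, 0.47, -0.19])]
1 15 [(29.1, [-0.28, -0.14, 2.55, 0.72, 0.53, -0.96]), (27.6, [-0.31, -0.24, 2.55, 0.64, 0.61, -0.88])]
1 30 [(24.0, [-0.43, 0.05, 2.55, 1.1, 0.77, -1.51]), (24.5, [-0.46, -0.05, 2.55, 0.99, 0.84, -1.4])]
1 45 [(4.0, [-0.5, 0.21, 2.55, 1.25, 0.98, -1.79]), (7.0, [-0.54, 0.13, 2.55, 1.15, 1.03, -1.7])]
-1 -45 [(0.0, [0.64, 0.17, 2.21, -0.98, 1.22, -1.7]), (0.0, [0.65, 0.07, 2.24, -0.95, 1.27, -1.75])]
-1 -30 [(0.0, [0.52, -0.05, 2.31, -0.92, 0.96, -1.9]), (0.0, [0.53, -0.17, 2.34, -0.87, 1.02, -1.97])]
-1 -15 [(0.0, [0.27, -0.23, 2.4, -0.68, 0.64, -2.32]), (0.0, [0.26, -0.35, 2.43, -0.61, 0.71, -2.42])]
-1 0 [(25.2, [-0.21, -0.2, 2.55, 0.43, 0.38, 2.5]), (28.6, [-0.25, -0.3, 2.55, 0.41, 0.49, 2.5])]
-1 15 [(29.1, [-0.28, -0.14, 2.55, 0.72, 0.53, 2.18]), (27.6, [-0.31, -0.24, 2.55, 0.64, 0.61, 2.26])]
-1 30 [(24.0, [-0.43, 0.05, 2.55, 1.1, 0.77, 1.64]), (24.5, [-0.46, -0.05, 2.55, 0.99, 0.84, 1.74])]
-1 45 [(4.0, [-0.5, 0.21, 2.55, 1.25, 0.98, 1.35]), (7.0, [-0.54, 0.13, 2.55, 1.15, 1.03, 1.44])]
```

The fitted kinematics show joint 3 at its limit when the tool is square to the board. With the tool leaned 15° sideways along the bar, the home pose is reachable (j3 ≈ 2.4). I'll park the ledge again and re-grip it tilted.

{"fn": "servo_tool", "kwargs": {"series": [[0,0,0.3,0,0,0,1],[0,0,0.6,0,0.03,0,1],[0,-0.3,0.65,0,0.07,0,1],[0,-0.6,0.65,0,0.11,0,1],[0.02,-0.9,0.65,0,0.15,0,1],[0.02,-1,0.65,0,0.164,0,1],[0.02,-1,0.65,0,0.164,0,1]]}}

```text
time: 9.95
tool_pos: [0.4502, -0.1692, 0.1861]
tcp_rot: [-2.223, -2.218, 0.001]
wrist_force: [0.3, 0.7, -1.5]
width: 0.267
grip_force: 63.5
```

{"fn": "servo_tool", "kwargs": {"series": [[0,-0.3,0,0,0,-0.04,1],[0,-0.6,0,0,0,-0.08,1],[0,-0.9,0,0,0,-0.1155,1],[0,-1,0,0,0,-0.1155,1],[0,-1,0,0,0,-0.1155,1],[0,-1,0,0,0,-0.1155,1],[0,-1,0,0,0,-0.1155,1]]}}

```text
time: 10.65
tool_pos: [0.448, -0.3148, 0.1861]
tcp_rot: [-2.582, -1.786, -0.001]
wrist_force: [0.5, -0.1, -0.7]
width: 0.267
grip_force: 63.5
```

```bash
python3 - <<'E'
from h import *
s=bot.read_state(); p=np.array(s["tool_pos"]); T=R.from_rotvec(s["tcp_rot"]).as_matrix()
Td=np.c_[[.355,.935,0],[.935,-.355,0],[0,0,-1]]
print(s["time"],p.round(4),s["q"].round(4),"roterr",np.degrees(R.from_matrix(Td@T.T).as_rotvec()).round(2))
print((np.array([.4491,-.3232,.0433])-p)/.15)
E
```

```text
10.65 [ 0.448  -0.3148  0.1861] [-6.5860e-01  5.8200e-02  1.9267e+00  1.0000e-03  1.1584e+00 -2.9820e-01] roterr [-0.1  -0.04 -0.12]
[ 0.0072741  -0.05572282 -0.95216761]
```

{"fn": "servo_tool", "kwargs": {"series": [[0.007,-0.055,0,0,0,0,1],[0.007,-0.055,-0.3,0,0,0,1],[0.007,-0.055,-0.6,0,0,0,1],[0.007,-0.055,-0.72,0,0,0,1],[0.007,-0.055,-0.8,0,0,0,1],[0.007,-0.055,-0.87,0,0,0,1],[0.007,-0.055,-0.92,0,0,0,1],[0.007,-0.055,-0.945,0,0,0,1],[0.007,-0.055,-0.95,0,0,0,1],[0.007,-0.055,-0.95,0,0,0,1]]}}

```text
time: 11.65
tool_pos: [0.4491, -0.3248, 0.0441]
tcp_rot: [-2.584, -1.784, 0.0]
wrist_force: [-1.6, 1.1, -2.9]
width: 0.272
grip_force: 63.5
```

```bash
python3 - <<'E'
from h import *
s=bot.read_state(); print(s["tool_pos"],s["wrist_force"],s["torque"])
E
```

```text
[ 0.44911478 -0.32484571  0.04413497] [-1.56661451  1.11951216 -2.86188018] [0.21980891 0.43783227 0.10207803]
```

{"fn": "servo_tool", "kwargs": {"series": [[0,0,0,0,0,0,0],[0,0,0,0,0,0,0],[0,0,0,0,0,0,0],[0,0,0,0,0,0,0],[0,0,0,0,0,0,0],[0,0,0.2,0,0,0,0],[0,0,0.4,-0.039,0.0148,0,0],[0,0,0.4,-0.0779,0.0296,0,0],[0,0,0.4,-0.0779,0.0296,0,0],[0,0,0.2,-0.0779,0.0296,0,0],[0,0,0.1,-0.0779,0.0296,0,0],[0,0,0.01,-0.0779,0.0296,0,0],[0,0,0.01,-0.0779,0.0296,0,0],[0,0,0.01,-0.0779,0.0296,0,0]]}}

```text
time: 13.05
tool_pos: [0.4486, -0.3252, 0.0448]
tcp_rot: [2.452, 1.691, -0.324]
wrist_force: [0.7, -0.5, 0.3]
width: 1.002
grip_force: 0.0
```

```bash
python3 - <<'E'
from h import *
s=bot.read_state(); p=s["tool_pos"];T=R.from_rotvec(s["tcp_rot"]).as_matrix(); print(p,s["wrist_force"],T.round(3).tolist(),s["q"].round(4))
ci=cam("wrist"); im=bot.read_camera("wrist"); save("w6.png",im)
for d in bot.trace("ledge","wrist")[:1]:
    m=d["mask"].astype(np.uint8); c=max(cv2.findContours(m,0,1)[0],key=cv2.contourArea)[:,0]
    print(d["score"],d["box"],cv2.minAreaRect(np.array([onz("wrist",x,y,.07,ci)[:2] for x,y in c],np.float32)*1000))
E
```

```text
[ 0.44863752 -0.32523712  0.04484895] [ 0.65501084 -0.50144306  0.30512065] [[0.343, 0.935, -0.094], [0.903, -0.356, -0.24], [-0.258, -0.002, -0.966]] [-0.5117  0.2171  2.0658 -0.3462  0.8522  0.0799]
0.57 [0.4325, 0.3414, 0.5698, 0.9307] ((454.0142517089844, -313.349853515625), (120.29552459716797, 24.20270347595215), 69.30332946777344)
```

View pics/w6.png

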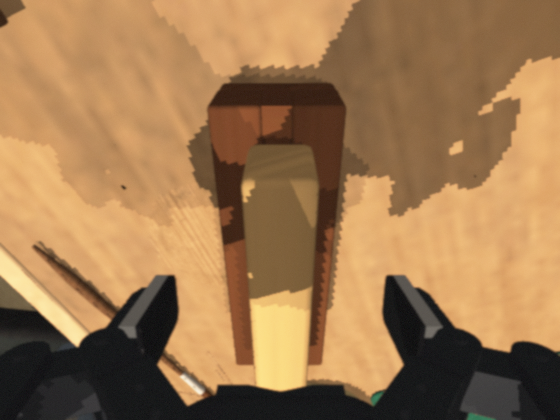

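The ledge stands in the groove between the open fingers. Its end face spans about rows 145–178. Closing now.

```bash
python3 - <<'E'
from h import *
s=bot.read_state(); p=s["tool_pos"]; ci=cam("wrist"); ly=np.array([.355,.935,0])
for d in(-4,-2,0,2): print(d,[proj("wrist",p+ly*(.062+d/1000)+[0,0,z-p[2]],ci).round(1).tolist() for z in(.07,.038)])
im=cv2.imread("pics/w6.png"); print(im[140:200:2,281].tolist())
E
```

```text
-4 [[[278.4, 190.2]], [[278.7, 149.9]]]
-2 [[[278.4, 184.5]], [[278.7, 145.0]]]
0 [[[278.4, 178.6]], [[278.7, 140.0]]]
2 [[[278.4, 172.6]], [[278.7, 134.9]]]
[[20, 33, 58], [22, 37, 60], [34, 58, 81], [51, 83, 109], [54, 85, 112], [53, 84, 111], [53, 86, 111], [53, 87, 114], [56, 90, 117], [54, 86, 113], [52, 86, 113], [58, 90, 117], [58, 94, 124], [59, 96, 126], [58, 94, 123], [57, 92, 119], [53, 87, 115], [53, 87, 116], [56, 89, 117], [58, 93, 123], [59, 97, 127], [62, 100, 132], [63, 102, 132], [62, 99, 130], [60, 98, 129], [58, 96, 126], [58, 94, 125], [58, 96, 126], [58, 96, 126], [57, 94, 125]]
```

{"fn": "servo_tool", "kwargs": {"series": [[0,0,0,0,0,0,1],[0,0,0,0,0,0,1],[0,0,0,0,0,0,1],[0,0,0,0,0,0,1],[0,0,0,0,0,0,1],[0,0,0,0,0,0,1],[0,0,0,0,0,0,1],[0,0,0,0,0,0,1],[0,0,0,0,0,0,1]], "newtons": 70}}

```text
time: 14.05
tool_pos: [0.4492, -0.3248, 0.0458]
tcp_rot: [2.45, 1.691, -0.323]
wrist_force: [-2.4, 2.6, 4.5]
width: 0.263
grip_force: 70.3
```

```bash
python3 - <<'E'
from h import *
s=bot.read_state(); p=s["tool_pos"]; T=R.from_rotvec(s["tcp_rot"]).as_matrix(); ci=cam("wrist"); ly=np.array([.355,.935,0]); im=bot.read_camera("wrist")
print(p,s["width"],s["grip_force"],T.round(4).tolist())
for d in(-4,-2,0,2): print(d,[proj("wrist",p+ly*(.062+d/1000)+[0,0,z-p[2]],ci).round(1).tolist() for z in(.07,.038)])
print([(r,im[r,270:290].mean(0).astype(int).tolist()) for r in range(136,196,2)])
E
```

```text
[ 0.44918286 -0.32482391  0.04584096] 0.26334543645179903 70.28961896896362 [[0.3426, 0.9349, -0.0928], [0.9032, -0.3549, -0.2412], [-0.2585, -0.0012, -0.966]]
-4 [[[278.4, 190.5]], [[278.9, 150.1]]]
-2 [[[278.4, 184.8]], [[278.9, 145.2]]]
0 [[[278.4, 178.9]], [[278.8, 140.2]]]
2 [[[278.4, 172.9]], [[278.8, 135.1]]]
[(136, [82, 48, 29]), (138, [71, 42, 26]), (140, [61, 36, 22]), (142, [60, 35, 22]), (144, [71, 46, 28]), (146, [107, 80, 50]), (148, [114, 87, 54]), (150, [114, 87, 53]), (152, [114, 87, 54]), (154, [117, 89, 55]), (156, [119, 90, 56]), (158, [118, 90, 56]), (160, [118, 90, 55]), (162, [120, 91, 57]), (164, [124, 94, 58]), (166, [127, 97, 60]), (168, [126, 97, 59]), (170, [124, 95, 58]), (172, [121, 92, 57]), (174, [120, 91, 56]), (176, [120, 92, 57]), (178, [125, 95, 58]), (180, [132, 101, 62]), (182, [136, 104, 64]), (184, [137, 104, 64]), (186, [135, 103, 63]), (188, [133, 101, 62]), (190, [131, 100, 62]), (192, [131, 100, 61]), (194, [131, 100, 61])]
```

{"fn": "servo_tool", "kwargs": {"series": [[0,0,0.2,0,0,0,1],[0,0,0.5,0,0,0,1],[0,0,0.8,0,0,0.04,1],[0,0.2,0.9,0,0,0.08,1],[0,0.5,0.9,0,0,0.1155,1],[0,0.8,0.9,0,0,0.1155,1],[0,1,0.9,0,0,0.1155,1],[0,1,0.9,0,0,0.1155,1]]}}

```text
time: 14.9
tool_pos: [0.4488, -0.1718, 0.1796]
tcp_rot: [2.079, 2.087, -0.273]
wrist_force: [0.1, 0.2, -1.9]
width: 0.262
grip_force: 71.4
```

```bash
sed -i 's/home=np.array.*; B=/home=np.array([.4515,-.0163,.0626]); B=/; s/^Td=.*/from ik import tilt; Td=tilt(-15)/' st.py; python3 st.py; python3 - <<'E'
from ik import *
home=np.array([.4515,-.0163,.0626])
for h in(.1,.06,.03,0):
    s=ik(home+h*n,tilt(-15),q0=[.25,-.3,2.4,-.6,.7,.7]); print(h,(home+h*n).round(4),s.cost<1e-7,s.x.round(2))
E
```

```text
14.9 [ 0.4488 -0.1718  0.1796] board-frame mm rel home [  56.1 -155.5  102.7] F board [-0.9  0.2 -1.7] q [-0.236 -0.107  2.123 -0.287  1.081 -0.11 ] roterr [ -0.06 -30.08  -0.24] 0.2618326993543686 71.35496735572815
0.1 [ 0.4015 -0.0163  0.1492] True [ 0.25 -0.56  2.44 -0.5   0.87  0.57]
0.06 [ 0.4215 -0.0163  0.1146] True [ 0.25 -0.44  2.44 -0.56  0.77  0.65]
0.03 [ 0.4365 -0.0163  0.0886] True [ 0.26 -0.34  2.42 -0.61  0.71  0.73]
0 [ 0.4515 -0.0163  0.0626] True [ 0.27 -0.24  2.4  -0.68  0.64  0.82]
```

{"fn": "servo_tool", "kwargs": {"series": [[0,0.25,0,0,-0.0417,0,1],[-0.05,0.5,0,0,-0.0833,0,1],[-0.1,0.8,0,0,-0.125,0,1],[-0.18,1,0,0,-0.1671,-0.001,1],[-0.18,1,-0.3,0,-0.1671,-0.001,1],[-0.18,1,-0.3,0,-0.1671,-0.001,1],[-0.18,1,-0.3,0,-0.1671,-0.001,1],[-0.18,1,-0.3,0,-0.1671,-0.001,1]]}}

```text
time: 15.7
tool_pos: [0.4239, -0.0255, 0.1369]
tcp_rot: [1.892, 1.755, 0.249]
wrist_force: [0.7, -0.4, -1.3]
width: 0.267
grip_force: 71.3
```

```bash
python3 st.py; python3 slots.py; python3 -c "
from h import *
p=np.array(bot.read_state()['tool_pos']);n=np.array([-.5,0,.866])
for h in (.05,.03): print(((np.array([.4515,-.0163,.0626])+h*n-p)/.15).round(3))"
```

```text
15.7 [ 0.4239 -0.0255  0.1369] board-frame mm rel home [13.2 -9.2 78.1] F board [-0.  -0.4 -1.5] q [ 0.154 -0.461  2.552 -0.577  0.651  0.623] roterr [-0.05  0.07  0.23] 0.26726633143032225 71.30200266838074
-48 0.44 dx -4.75 dy 6.5
-24 0.51 dx -4.75 dy -6.5
0 0.48 dx -2.0 dy 6.0
24 0.58 dx 1.25 dy 1.5
48 0.76 dx 0.0 dy 2.25
[ 0.015  0.062 -0.208]
[ 0.082  0.062 -0.324]
```

```bash
python3 - <<'E'
import kin,numpy as np
from kin import *
from ik import tilt
from h import bot
s=bot.read_state(); Tn=R.from_rotvec(s["tcp_rot"]).as_matrix()
kin.D+=[(s["q"],s["tool_pos"],Tn),
([-0.5117,.2171,2.0658,-.3462,.8522,.0799],[.44864,-.32524,.04485],[[0.343,0.935,-0.094],[0.903,-0.356,-0.24],[-0.258,-0.002,-0.966]]),
([-.6586,.0582,1.9267,.001,1.1584,-.2982],[.448,-.3148,.1861],None),
([-0.236,-0.107,2.123,-0.287,1.081,-0.11],[.4488,-.1718,.1796],None)]
best=least_squares(res,np.load("k.npy")); print(best.cost,best.x.round(4)); np.save("k.npy",best.x)
for q,p,T in kin.D: print(((fk(q,best.x)[0]-p)*1000).round(1))
import ik as I; I.k=best.x
home=np.array([.4515,-.0163,.0626])
for a in(-15,-20,-25,-30):
  for h in(.06,.03,0):
    r=I.ik(home+h*I.n,tilt(a),q0=s["q"]); print(a,h,r.cost<1e-7,r.cost,r.x.round(2))
E
```

```text
0.042988620504558234 [-2.4000e-03  1.2000e-02  2.5280e-01  5.1040e-01  1.0000e-03  1.2100e-02
  5.6770e-01 -1.1000e-03  4.0000e-04  3.4670e-01  1.5713e+00]
[ 0.4 -0.3  0.5]
[ 0.   2.2 -0.9]
[-0.  -0.7  0.3]
[ 0.1 -0.8  0.4]
[0.2 0.3 0.1]
[-0.4  0.2 -0.5]
[-0.2 -0.5  0.1]
[ 0.4 -0.1  0.1]
-15 0.06 False 0.0005309876326156518 [ 0.19 -0.4   2.55 -0.63  0.63  0.71]
-15 0.03 False 0.00041300962346652053 [ 0.18 -0.31  2.55 -0.71  0.55  0.81]
-15 0 False 0.00012368510216250283 [ 0.17 -0.21  2.55 -0.84  0.47  0.94]
-20 0.06 False 1.8349768468559972e-05 [ 0.29 -0.36  2.55 -0.79  0.71  0.94]
-20 0.03 True 4.840148274569919e-10 [ 0.27 -0.27  2.55 -0.88  0.63  1.04]
-20 0 True 4.840106724531776e-10 [ 0.26 -0.17  2.55 -0.99  0.57  1.16]
-25 0.06 True 4.840106482881532e-10 [ 0.37 -0.3   2.54 -0.9   0.8   1.11]
-25 0.03 True 4.840106482972487e-10 [ 0.36 -0.2   2.53 -0.97  0.73  1.2 ]
-25 0 True 4.840106482965676e-10 [ 0.34 -0.1   2.52 -1.06  0.68  1.3 ]
-30 0.06 True 4.840106482978815e-10 [ 0.45 -0.22  2.51 -0.96  0.89  1.23]
-30 0.03 True 4.840106483129869e-10 [ 0.43 -0.13  2.5  -1.03  0.84  1.32]
-30 0 True 4.840106483126372e-10 [ 0.41 -0.04  2.49 -1.1   0.79  1.4 ]
```

With more data the model shows that a 15° lean still runs joint 3 to its limit. About 28° clears it with margin, so I'll go back once more.

{"fn": "servo_tool", "kwargs": {"series": [[0,0,0.15,0,0,0,1],[0.05,-0.2,0.3,0,0.04,0,1],[0.1,-0.5,0.3,0,0.08,0,1],[0.15,-0.8,0.3,0,0.12,0,1],[0.17,-1,0.3,0,0.1671,0,1],[0.17,-1,0.3,0,0.1671,0,1],[0.17,-1,0.3,0,0.1671,0,1]]}}

```text
time: 16.45
tool_pos: [0.4492, -0.1768, 0.1794]
tcp_rot: [2.09, 2.077, -0.277]
wrist_force: [0.9, 0.2, -1.5]
width: 0.265
grip_force: 71.4
```

{"fn": "servo_tool", "kwargs": {"series": [[0,-0.3,0,0,0,-0.04,1],[0,-0.6,0,0,0,-0.08,1],[0,-0.9,0,0,0,-0.1155,1],[0,-1,0,0,0,-0.1155,1],[0,-1,0,0,0,-0.1155,1],[0,-1,0,0,0,-0.1155,1],[0,-1,0,0,0,-0.1155,1],[0,-1,0,0,0,-0.1155,1]]}}

```text
time: 17.25
tool_pos: [0.4477, -0.3234, 0.1806]
tcp_rot: [2.451, 1.689, -0.323]
wrist_force: [0.3, 0.3, -1.7]
width: 0.262
grip_force: 71.4
```

```bash
python3 - <<'E'
from h import *
s=bot.read_state(); p=np.array(s["tool_pos"]); T=R.from_rotvec(s["tcp_rot"]).as_matrix()
Td=np.array([[0.3426, 0.9349, -0.0928], [0.9032, -0.3549, -0.2412], [-0.2585, -0.0012, -0.966]])
print(s["time"],p.round(4),s["q"].round(4),"roterr/180",np.degrees(R.from_matrix(Td@T.T).as_rotvec())/180)
print((np.array([.4491,-.3248,.0465])-p)/.15)
E
```

```text
17.25 [ 0.4477 -0.3234  0.1806] [-0.5091  0.0511  1.9681 -0.2913  1.1018 -0.0157] roterr/180 [0.00016741 0.00013358 0.00031073]
[ 0.00920279 -0.00917152 -0.893733  ]
```

{"fn": "servo_tool", "kwargs": {"series": [[0.009,-0.009,0,0,0,0,1],[0.009,-0.009,-0.3,0,0,0,1],[0.009,-0.009,-0.6,0,0,0,1],[0.009,-0.009,-0.7,0,0,0,1],[0.009,-0.009,-0.77,0,0,0,1],[0.009,-0.009,-0.83,0,0,0,1],[0.009,-0.009,-0.87,0,0,0,1],[0.009,-0.009,-0.892,0,0,0,1],[0.009,-0.009,-0.892,0,0,0,1],[0.009,-0.009,-0.892,0,0,0,1]]}}

```text
time: 18.25
tool_pos: [0.4486, -0.3263, 0.0467]
tcp_rot: [2.453, 1.687, -0.325]
wrist_force: [-4.7, -0.0, -3.1]
width: 0.27
grip_force: 71.3
```

```bash
python3 -c "
from h import *
s=bot.read_state(); print(s['tool_pos'],s['wrist_force'],s['torque'])"
```

```text
[ 0.44862058 -0.32626942  0.04666132] [-4.67314336 -0.01447543 -3.12522445] [0.23165856 0.75680399 0.05912609]
```

{"fn": "servo_tool", "kwargs": {"series": [[0,0,0,0,0,0,0],[0,0,0,0,0,0,0],[0,0,0,0,0,0,0],[0,0,0,0,0,0,0],[0,0,0,0,0,0,0],[0,0,0.2,0,0,0,0],[0,0,0.4,-0.034,0.0128,0,0],[0,0,0.4,-0.0675,0.0256,0,0],[0,0,0.4,-0.0675,0.0256,0,0],[0,0,0.2,-0.0675,0.0256,0,0],[0,0,0.1,-0.0675,0.0256,0,0],[0,0,0.005,-0.0675,0.0256,0,0],[0,0,0.005,-0.0675,0.0256,0,0],[0,0,0.005,-0.0675,0.0256,0,0]]}}

```text
time: 19.65
tool_pos: [0.4485, -0.3266, 0.0469]
tcp_rot: [2.315, 1.592, -0.579]
wrist_force: [0.7, -0.4, 0.2]
width: 0.997
grip_force: 0.0
```

```bash
cat > led.py <<'E'
from h import *
s=bot.read_state(); p=s["tool_pos"];T=R.from_rotvec(s["tcp_rot"]).as_matrix(); ci=cam("wrist"); im=bot.read_camera("wrist")
print(p,s["wrist_force"],s["width"],s["grip_force"],T.round(4).tolist(),s["q"].round(3))
ly=np.array([.355,.935,0])
for d in(-4,-2,0,2): print(d,[proj("wrist",p+ly*(.062+d/1000)+[0,0,z-p[2]],ci).round(1).tolist() for z in(.07,.038)])
print([(r,int(im[r,270:290].mean())) for r in range(120,230,2)])
for d in bot.trace("ledge","wrist")[:1]: print(d["score"],(np.array(d["box"])*[560,420,560,420]).round(1))
save("w7.png",im)
E
python3 led.py
```

```text
[ 0.44853336 -0.32658718  0.04692625] [ 0.69534628 -0.35698827  0.17953633] 0.9973218479984716 0.0 [[0.3156, 0.9336, -0.1696], [0.8245, -0.3583, -0.4379], [-0.4696, -0.0016, -0.8829]] [-0.377  0.254  2.082 -0.638  0.909  0.415]
-4 [[[277.4, 229.3]], [[278.0, 161.6]]]
-2 [[[277.3, 224.6]], [[278.0, 157.0]]]
0 [[[277.3, 219.8]], [[277.9, 152.3]]]
2 [[[277.2, 214.9]], [[277.9, 147.5]]]
[(120, 41), (122, 41), (124, 41), (126, 41), (128, 41), (130, 41), (132, 41), (134, 41), (136, 41), (138, 42), (140, 42), (142, 42), (144, 42), (146, 47), (148, 81), (150, 95), (152, 96), (154, 96), (156, 93), (158, 87), (160, 92), (162, 92), (164, 93), (166, 92), (168, 92), (170, 92), (172, 93), (174, 94), (176, 95), (178, 96), (180, 96), (182, 95), (184, 95), (186, 95), (188, 96), (190, 98), (192, 100), (194, 102), (196, 102), (198, 102), (200, 101), (202, 100), (204, 98), (206, 97), (208, 97), (210, 96), (212, 97), (214, 97), (216, 100), (218, 102), (220, 105), (222, 106), (224, 103), (226, 99), (228, 95)]
0.87 [239.9 146.4 318.5 380. ]
```

{"fn": "servo_tool", "kwargs": {"series": [[0,0,0,0,0,0,1],[0,0,0,0,0,0,1],[0,0,0,0,0,0,1],[0,0,0,0,0,0,1],[0,0,0,0,0,0,1],[0,0,0,0,0,0,1],[0,0,0,0,0,0,1],[0,0,0,0,0,0,1],[0,0,0,0,0,0,1]]}}

```text
time: 20.65
tool_pos: [0.4487, -0.3261, 0.0478]
tcp_rot: [2.314, 1.591, -0.578]
wrist_force: [-2.8, 2.7, 5.9]
width: 0.265
grip_force: 69.6
```

```bash
python3 led.py; python3 - <<'E'
import cv2,numpy as np
a=cv2.imread("pics/w6.png"); b=cv2.imread("pics/w7.png")
cv2.imwrite("pics/cmp.png",np.hstack([cv2.resize(x[60:320,200:360],None,fx=2.2,fy=2.2,interpolation=cv2.INTER_CUBIC) for x in(a,b)]))
E
```

```text
[ 0.4487498  -0.32606911  0.04780179] [-2.82059987  2.69236053  5.88383022] 0.26475981319811315 69.55892086029053 [[0.3158, 0.9336, -0.1691], [0.8242, -0.3582, -0.4386], [-0.47, -0.0008, -0.8826]] [-0.376  0.253  2.082 -0.638  0.91   0.416]
-4 [[[277.5, 227.1]], [[278.1, 160.1]]]
-2 [[[277.5, 222.5]], [[278.0, 155.5]]]
0 [[[277.4, 217.7]], [[278.0, 150.8]]]
2 [[[277.4, 212.7]], [[278.0, 146.0]]]
[(120, 44), (122, 43), (124, 43), (126, 43), (128, 43), (130, 43), (132, 44), (134, 43), (136, 43), (138, 43), (140, 44), (142, 44), (144, 44), (146, 49), (148, 82), (150, 99), (152, 100), (154, 99), (156, 97), (158, 91), (160, 96), (162, 96), (164, 96), (166, 96), (168, 95), (170, 96), (172, 96), (174, 98), (176, 99), (178, 99), (180, 100), (182, 99), (184, 99), (186, 99), (188, 100), (190, 102), (192, 104), (194, 106), (196, 107), (198, 106), (200, 105), (202, 104), (204, 102), (206, 101), (208, 100), (210, 100), (212, 100), (214, 101), (216, 105), (218, 108), (220, 110), (222, 110), (224, 106), (226, 102), (228, 99)]
0.6 [238.2 146.2 319.6 380.5]
```

View pics/cmp.png

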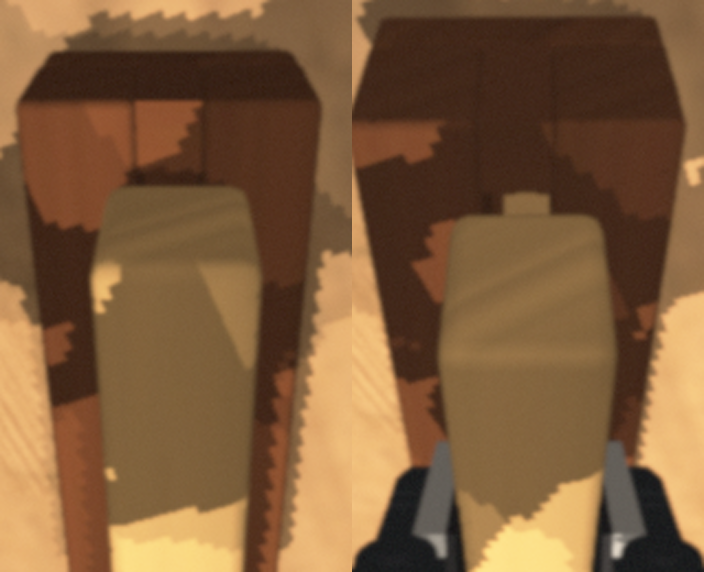

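The right crop shows the bar's end with its first tooth in the groove. The bar is seated and gripped, with its centre about 1.7 mm toward -y of the TCP. Now to the board.

{"fn": "servo_tool", "kwargs": {"series": [[0,0,0.2,0,0,0,1],[0,0,0.5,0,0,0,1],[0,0,0.8,0,0,0.04,1],[0,0.2,0.9,0,0,0.08,1],[0,0.5,0.9,0,0,0.1155,1],[0,0.8,0.9,0,0,0.1155,1],[0,1,0.9,0,0,0.1155,1],[0,1,0.9,0,0,0.1155,1]]}}

```text
time: 21.55
tool_pos: [0.449, -0.1733, 0.1818]
tcp_rot: [1.948, 1.95, -0.485]
wrist_force: [-0.2, -0.5, -1.5]
width: 0.267
grip_force: 70.4
```

```bash
sed -i 's/home=np.array.*; B=/home=np.array([.4505,-.0160,.0644]); B=/; s/tilt(-15)/tilt(-28)/' st.py; python3 st.py; python3 - <<'E'
from ik import *
from h import bot
home=np.array([.4505,-.0160,.0644]); q=bot.read_state()["q"]
P=np.array([.435,-.05,.16])
for p in(P,home+.06*n,home+.03*n,home):
    s=ik(p,tilt(-28),q0=q); q=s.x; print(p.round(4),s.cost<1e-7,s.x.round(2))
E
```

```text
21.55 [ 0.449  -0.1733  0.1818] board-frame mm rel home [  57.4 -157.3  102.4] F board [-0.9 -0.5 -1.2] q [-0.079 -0.094  2.164 -0.552  1.097  0.184] roterr [ -0.06 -30.01  -0.07] 0.2674247782482324 70.42675495147705
[ 0.435 -0.05   0.16 ] True [ 0.3  -0.35  2.49 -0.87  0.86  0.97]
[ 0.4205 -0.016   0.1164] True [ 0.42 -0.26  2.52 -0.93  0.86  1.18]
[ 0.4355 -0.016   0.0904] True [ 0.4  -0.16  2.52 -1.    0.8   1.27]
[ 0.4505 -0.016   0.0644] True [ 0.38 -0.07  2.5  -1.08  0.75  1.36]
```

{"fn": "servo_tool", "kwargs": {"series": [[0,0.25,0,0,-0.0417,0,1],[0,0.5,0,0,-0.0833,0,1],[-0.05,0.8,0,0,-0.125,0,1],[-0.09,1,-0.1,0,-0.1667,0,1],[-0.09,1,-0.25,0,-0.1667,0,1],[-0.09,1,-0.25,0,-0.1667,0,1],[-0.09,1,-0.25,0,-0.1667,0,1],[-0.09,1,-0.25,0,-0.1667,0,1]]}}

```text
time: 22.35
tool_pos: [0.437, -0.0267, 0.1464]
tcp_rot: [1.841, 1.604, 0.033]
wrist_force: [0.3, -0.2, -0.8]
width: 0.267
grip_force: 70.4
```

```bash
python3 st.py; python3 slots.py; python3 -c "
from h import *
p=np.array(bot.read_state()['tool_pos']);n=np.array([-.5,0,.866])
for h in (.05,.03): print(((np.array([.4505,-.0160,.0644])+h*n-p)/.15).round(3))"
```

```text
22.35 [ 0.437  -0.0267  0.1464] board-frame mm rel home [ 29.3 -10.7  77.7] F board [-0.1 -0.2 -0.9] q [ 0.37  -0.289  2.48  -0.892  0.876  1.077] roterr [-0.08  0.07  0.22] 0.2672360512093777 70.41119456291199
-48 0.47 dx 2.0 dy 2.0
-24 0.48 dx 10.5 dy 0.0
0 0.78 dx 1.75 dy 3.0
24 0.63 dx 2.5 dy 2.5
48 0.79 dx 1.75 dy 2.25
[-0.078  0.071 -0.259]
[-0.011  0.071 -0.375]
```

{"fn": "servo_tool", "kwargs": {"series": [[-0.078,0.074,-0.1,0,0,0.0012,1],[-0.075,0.074,-0.257,0,0,0.0012,1],[-0.008,0.074,-0.373,0,0,0.0012,1],[-0.008,0.074,-0.373,0,0,0.0012,1],[-0.008,0.074,-0.373,0,0,0.0012,1],[-0.008,0.074,-0.373,0,0,0.0012,1]]}}

```text
time: 23.0
tool_pos: [0.4355, -0.0153, 0.0904]
tcp_rot: [1.839, 1.606, 0.035]
wrist_force: [-0.2, 0.0, -1.5]
width: 0.268
grip_force: 70.3
```

```bash
sed -i 's/home=np.array.*; B=/home=np.array([.4509,-.0155,.0647]); B=/' st.py; python3 st.py
```

```text
23.0 [ 0.4355 -0.0153  0.0904] board-frame mm rel home [-0.6  0.2 29.9] F board [-0.9  0.  -1.2] q [ 0.404 -0.163  2.518 -1.005  0.798  1.275] roterr [-0.11  0.11  0.01] 0.26811604477771384 70.31752467155457
```

{"fn": "servo_tool", "kwargs": {"series": [[0.0235,-0.001,-0.0326,0,0,0,1],[0.0335,-0.001,-0.0499,0,0,0,1],[0.0402,-0.001,-0.0615,0,0,0,1],[0.0468,-0.001,-0.073,0,0,0,1],[0.0535,-0.001,-0.0846,0,0,0,1],[0.0535,-0.001,-0.0846,0,0,0,1]]}}

```text
time: 23.6
tool_pos: [0.4422, -0.0159, 0.076]
tcp_rot: [1.838, 1.609, 0.032]
wrist_force: [1.8, -5.3, -2.8]
width: 0.267
grip_force: 70.1
```

```bash
python3 st.py
```

```text
23.6 [ 0.4422 -0.0159  0.076 ] board-frame mm rel home [-1.9 -0.4 14.1] F board [ 0.2 -5.3 -3.3] q [ 0.395 -0.114  2.514 -1.045  0.771  1.321] roterr [-0.   -0.05 -0.03] 0.26708878299616035 70.05812644958496
```

{"fn": "servo_tool", "kwargs": {"series": [[0,-0.007,0,0,0,0,1],[0.01,-0.007,-0.0173,0,0,0,1],[0.02,-0.007,-0.0346,0,0,0,1],[0.03,-0.007,-0.052,0,0,0,1],[0.03,-0.007,-0.052,0,0,0,1]]}}

```text
time: 24.1
tool_pos: [0.4469, -0.0162, 0.0679]
tcp_rot: [1.838, 1.61, 0.033]
wrist_force: [-0.1, 0.2, -1.8]
width: 0.266
grip_force: 70.4
```

```bash
python3 st.py
```

```text
24.1 [ 0.4469 -0.0162  0.0679] board-frame mm rel home [-1.9 -0.7  4.8] F board [-1.   0.2 -1.5] q [ 0.387 -0.086  2.511 -1.071  0.753  1.348] roterr [-0.09 -0.05 -0.07] 0.26630206786289584 70.37824630737305
```

{"fn": "servo_tool", "kwargs": {"series": [[0.01,0,-0.0173,0,0,0,1],[0.0167,0,-0.0289,0,0,0,1],[0.02,0,-0.0346,0,0,0,1],[0.02,0,-0.0346,0,0,0,1]]}}

```text
time: 24.5
tool_pos: [0.4494, -0.0163, 0.0641]
tcp_rot: [1.839, 1.606, 0.033]
wrist_force: [-19.7, 10.6, 19.8]
width: 0.263
grip_force: 74.6
```

```bash
python3 st.py
```

```text
24.5 [ 0.4494 -0.0163  0.0641] board-frame mm rel home [-1.6 -0.8  0.2] F board [-7.1 10.6 27. ] q [ 0.385 -0.07   2.508 -1.085  0.747  1.367] roterr [-0.04  0.04  0.05] 0.26268787259810955 74.57243800163269
```

{"fn": "servo_tool", "kwargs": {"series": [[-0.002,0,0.0035,0,0,0,1],[-0.002,0,0.0035,0,0,0,0.3],[-0.002,0,0.0035,0,0,0,0.3],[-0.002,0,0.0035,0,0,0,0.3],[-0.002,0,0.0035,0,0,0,0.3],[-0.06,0.06,0.1,0,0,0,0.3],[-0.12,0.13,0.2,0,0,0,0.3],[-0.29,0.31,0.51,0,0,0,0],[-0.29,0.31,0.51,0,0,0,0],[-0.29,0.31,0.51,0,0,0,0]]}}

```text
time: 25.5
tool_pos: [0.4075, 0.0317, 0.1414]
tcp_rot: [1.837, 1.609, 0.04]
wrist_force: [0.1, 0.1, 0.7]
width: 0.998
grip_force: 0.0
```

```bash
python3 - <<'E'
from h import *
s=bot.read_state(); print(s["time"],s["tool_pos"],s["q"].round(2),s["width"])
im=bot.read_camera("wrist"); ci=cam("wrist")
o=np.array([.4557,-.0178,.056]); ex=np.array([.866,0,.5]);ey=np.array([0,1,0]);n=np.array([-.5,0,.866])
for d in bot.trace("ledge","wrist")[:1]:
    m=d["mask"].astype(np.uint8); print(d["score"],(np.array(d["box"])*[560,420,560,420]).round(1),m.sum())
    pts=np.array([o+ex*x+ey*y+n*z for x in(-.012,.012) for y in(-.062,.062) for z in(0,.032)])
    P=proj("wrist",pts,ci); print("pred box",P.min(0).round(1),P.max(0).round(1))
    h=np.zeros_like(m); cv2.fillConvexPoly(h,cv2.convexHull(P.astype(np.int32)),1); print("IoU",(h&m).sum()/(h|m).sum())
    cv2.polylines(im:=np.ascontiguousarray(im),[cv2.convexHull(P.astype(np.int32))],True,(255,0,0))
    save("w8.png",im)
for n_ in("top","scene"):
    bot.read_camera(n_); m=bot.trace("ledge",n_)[0]; mm=m["mask"].astype(np.uint8); P=proj(n_,pts); h=np.zeros_like(mm); cv2.fillConvexPoly(h,cv2.convexHull(P.astype(np.int32)),1)
    print(n_,m["score"],"IoU",(h&mm).sum()/(h|mm).sum(),(np.array(m["box"])*[560,420,560,420]).round(1),P.min(0).round(1),P.max(0).round(1))
E
```

```text
25.5 [0.40753733 0.03166765 0.1414194 ] [ 0.58 -0.27  2.48 -0.86  0.99  1.22] 0.9975351277516071
0.65 [253.4 134.3 295.4 287.4] 5742
pred box [257.  132.7] [300.3 287.8]
IoU 0.832890832422302
top 0.96 IoU 0.7815533980582524 [257.9 218.7 298.3 229.7] [256.8 218.3] [301.3 231. ]
scene 0.64 IoU 0.7407912687585266 [238.3 217.8 291.3 242.7] [239.5 212.3] [294.4 242.7]
```

The wrist, top and scene boxes all match the ledge fully home (IoU 0.74–0.83, offsets around 1 mm). Next is the sanding block.

```bash
python3 - <<'E'
from ik import *
from h import bot
s0=bot.read_state(); q=s0["q"]; T=R.from_rotvec(s0["tcp_rot"]).as_matrix(); p=np.array(s0["tool_pos"])
y=np.radians(-33.7); Tp=np.c_[[-np.sin(y),np.cos(y),0],[np.cos(y),np.sin(y),0],[0,0,-1]]
Tf=np.c_[[.866,0,.5],[0,-1,0],[.5,0,-.866]]
for a,b in((np.array([.48,.301,.2]),Tp),(np.array([.48,.301,.003]),Tp),(np.array([.4952,-.0178,.0788])+.06*n,Tf),(np.array([.4952,-.0178,.0788])+.003*n,Tf)):
    s=ik(a,b,q0=q); q=s.x; print(a.round(4),s.cost<1e-7,s.x.round(2))
print((np.array([.48,.301,.2])-p)/.15,R.from_matrix(Tp@T.T).as_rotvec()/np.pi)
E
```

```text
[0.48  0.301 0.2  ] True [0.52 0.08 1.87 0.   1.18 1.1 ]
[0.48  0.301 0.003] True [ 0.52  0.31  2.02 -0.    0.82  1.1 ]
[ 0.4652 -0.0178  0.1308] True [-0.14 -0.39  2.5   0.15  0.51  1.32]
[ 0.4937 -0.0178  0.0814] True [-0.13 -0.22  2.49  0.19  0.35  1.28]
[0.49547561 1.81330533 0.41168698] [ 0.19415912  0.11223674 -0.13894411]
```

{"fn": "servo_tool", "kwargs": {"series": [[0,0.1,0.4,0,0,0,0],[0.05,0.3,0.41,0.032,0.0187,-0.0232,0],[0.1,0.5,0.41,0.065,0.0374,-0.0463,0],[0.2,0.7,0.41,0.097,0.0561,-0.0695,0],[0.25,0.9,0.41,0.129,0.0748,-0.0926,0],[0.25,0.9,0.41,0.162,0.0935,-0.1158,0],[0.25,0.9,0.41,0.1942,0.1122,-0.1389,0],[0.25,0.9,0.41,0.1942,0.1122,-0.1389,0]]}}

```text
time: 26.6
tool_pos: [0.4456, 0.1625, 0.2003]
tcp_rot: [2.775, 1.472, 0.002]
wrist_force: [-0.1, -0.7, 0.2]
width: 1.0
grip_force: 0.0
```

{"fn": "servo_tool", "kwargs": {"series": [[0.1,0.3,0,0,0,0,0],[0.2,0.6,0,0,0,0,0],[0.245,0.91,0,0,0,0,0],[0.245,0.91,0,0,0,0,0],[0.245,0.91,0,0,0,0,0],[0.245,0.91,0,0,0,0,0],[0.245,0.91,0,0,0,0,0]]}}

```text
time: 27.3
tool_pos: [0.4801, 0.3004, 0.2007]
tcp_rot: [2.769, 1.479, 0.003]
wrist_force: [-0.2, -0.4, 0.2]
width: 0.995
grip_force: 0.0
```

```bash
cat > sb.py <<'E'
from h import *
s=bot.read_state(); p=s["tool_pos"];T=R.from_rotvec(s["tcp_rot"]).as_matrix(); ci=cam("wrist"); im=bot.read_camera("wrist")
print(s["time"],p.round(4),T.round(4).tolist(),s["width"],"yaw toolx",np.degrees(np.arctan2(T[1,0],T[0,0])))
for d in bot.trace("sanding_block","wrist")[:4]:
    m=d["mask"].astype(np.uint8); c=max(cv2.findContours(m,0,1)[0],key=cv2.contourArea)[:,0]
    print(round(d["score"],2),im[d["mask"]].mean(0).astype(int),(np.array(d["box"])*[560,420,560,420]).round(),cv2.minAreaRect(np.array([onz("wrist",x,y,.022,ci)[:2] for x,y in c],np.float32)*1000))
E
python3 sb.py
```

```text
27.3 [0.4801 0.3004 0.2007] [[0.5562, 0.8311, 0.0029], [0.8311, -0.5562, -0.0007], [0.001, 0.0028, -1.0]] 0.994920953599874 yaw toolx 56.20737465017976
0.86 [64 29 70] [304. 237. 370. 311.] ((473.93707275390625, 191.9988555908203), (74.29370880126953, 44.58636474609375), 16.580839157104492)
0.84 [159 129  93] [259. 142. 296. 219.] ((481.6905822753906, 306.67572021484375), (72.6812973022461, 36.31574630737305), 57.506229400634766)
0.79 [ 34 102  44] [114. 176. 201. 230.] ((374.538330078125, 352.86004638671875), (41.159671783447266, 73.05228424072266), 41.549537658691406)
```

{"fn": "servo_tool", "kwargs": {"series": [[0.005,0.031,-0.3,0,0,0.004,0],[0.005,0.031,-0.6,0,0,0.004,0],[0.005,0.031,-0.8,0,0,0.004,0],[0.005,0.031,-0.9,0,0,0.004,0],[0.005,0.031,-0.9,0,0,0.004,0],[0.005,0.031,-0.9,0,0,0.004,0]]}}

```text
time: 28.0
tool_pos: [0.4824, 0.3065, 0.0675]
tcp_rot: [2.761, 1.497, 0.008]
wrist_force: [0.7, -0.2, 0.4]
width: 1.0
grip_force: 0.0
```

```bash
python3 sb.py
```

```text
28.0 [0.4824 0.3065 0.0675] [[0.5455, 0.8381, 0.0049], [0.8381, -0.5455, 0.0014], [0.0039, 0.0034, -1.0]] 1.0004105896551827 yaw toolx 56.938362708792056
0.75 [118  96  69] [248. 177. 308. 295.] ((481.6673278808594, 307.1449890136719), (74.58338928222656, 35.25840377807617), 57.86099624633789)
0.64 [59 25 66] [311. 319. 406. 403.] ((480.38421630859375, 198.5582733154297), (64.23037719726562, 46.52630615234375), 17.03542709350586)
```

{"fn": "servo_tool", "kwargs": {"series": [[-0.01,-0.007,-0.2,0,0,0.005,0],[-0.01,-0.007,-0.35,0,0,0.005,0],[-0.01,-0.007,-0.41,0,0,0.005,0],[-0.01,-0.007,-0.427,0,0,0.005,0],[-0.01,-0.007,-0.427,0,0,0.005,0],[-0.01,-0.007,-0.427,0,0,0.005,0]]}}

```text
time: 28.7
tool_pos: [0.4811, 0.306, 0.0037]
tcp_rot: [2.748, 1.52, 0.009]
wrist_force: [0.6, 0.7, -1.4]
width: 0.999
grip_force: 0.0
```

```bash
python3 sb.py; python3 -c "
from h import *
print(bot.read_state()['wrist_force'])"
```

```text
28.7 [0.4811 0.306  0.0037] [[0.5318, 0.8469, 0.0057], [0.8469, -0.5318, 0.002], [0.0047, 0.0038, -1.0]] 0.9992716501738956 yaw toolx 57.8738421423995
0.88 [104  84  61] [236. 204. 323. 373.] ((482.2698669433594, 307.6608581542969), (75.97798919677734, 35.44583511352539), 58.217777252197266)
0.8 [25 79 34] [  0. 269. 110. 355.] ((396.0699768066406, 345.7030334472656), (40.010799407958984, 42.51044464111328), 44.80083465576172)
[ 0.17644875  1.03594346 -0.66862375]
```

{"fn": "servo_tool", "kwargs": {"series": [[0,0,0,0,0,0,1],[0,0,0,0,0,0,1],[0,0,0,0,0,0,1],[0,0,0,0,0,0,1],[0,0,0,0,0,0,1],[0,0,0,0,0,0,1],[0,0,0,0,0,0,1],[0,0,0,0,0,0,1]], "newtons": 60}}

```text
time: 29.6
tool_pos: [0.4803, 0.3055, 0.0025]
tcp_rot: [2.748, 1.52, 0.006]
wrist_force: [0.3, -0.2, 4.6]
width: 0.393
grip_force: 61.7
```

```bash
python3 sb.py; python3 -c "
from h import *
s=bot.read_state();print(s['wrist_force'],s['grip_force'])
ci=cam('wrist');p=s['tool_pos'];T=R.from_rotvec(s['tcp_rot']).as_matrix()
u=T[:,0]
for d in(-4,-2,0,2,4): print(d,[proj('wrist',p+u*(.035+d/1000)+[0,0,z-p[2]],ci).round(1).tolist() for z in(.022,0)])
im=bot.read_camera('wrist'); print([(r,int(im[r,270:290].mean())) for r in range(180,270,2)])"
```

```text
29.6 [0.4803 0.3055 0.0025] [[0.5318, 0.8469, 0.0041], [0.8469, -0.5318, 0.001], [0.003, 0.0029, -1.0]] 0.39305038608060405 yaw toolx 57.87358064815718
0.71 [41 17 47] [394. 399. 417. 418.] ((496.36224365234375, 226.93231201171875), (9.435867309570312, 14.599310874938965), 6.96571159362793)
0.68 [107  87  63] [239. 202. 325. 370.] ((482.6159362792969, 307.98651123046875), (75.43025970458984, 34.637847900390625), 58.08972930908203)
0.6 [29 92 39] [  0. 272. 112. 385.] ((390.6721496582031, 341.4225158691406), (50.12291717529297, 42.13523864746094), 42.15342712402344)
[0.3182079  0.23563766 4.01164992] 61.810516119003296
-4 [[[278.9, 227.9]], [[278.9, 210.6]]]
-2 [[[278.9, 222.8]], [[278.9, 206.2]]]
0 [[[278.9, 217.8]], [[278.9, 201.8]]]
2 [[[278.9, 212.6]], [[278.9, 197.3]]]
4 [[[278.9, 207.4]], [[278.9, 192.8]]]
[(180, 139), (182, 131), (184, 132), (186, 133), (188, 125), (190, 117), (192, 115), (194, 116), (196, 116), (198, 116), (200, 104), (202, 56), (204, 57), (206, 60), (208, 61), (210, 64), (212, 66), (214, 68), (216, 73), (218, 91), (220, 107), (222, 107), (224, 104), (226, 102), (228, 100), (230, 99), (232, 100), (234, 102), (236, 102), (238, 101), (240, 101), (242, 101), (244, 103), (246, 103), (248, 102), (250, 100), (252, 98), (254, 96), (256, 95), (258, 93), (260, 93), (262, 91), (264, 85), (266, 78), (268, 76)]
```

{"fn": "servo_tool", "kwargs": {"series": [[0,0,0.3,0,0,0,1],[0,0,0.6,0,0,0,1],[0,0,0.9,0,0,-0.045,1],[0,-0.1,1,0,0,-0.09,1],[0,-0.2,1,0,0,-0.135,1],[0,-0.3,1,0,0,-0.18,1],[0,-0.4,1,0,0,-0.225,1],[0,-0.5,1,0,0,-0.27,1],[0,-0.6,1,0,0,-0.3215,1],[0,-0.6,1,0,0,-0.3215,1]]}}

```text
time: 30.75
tool_pos: [0.4787, 0.2135, 0.1508]
tcp_rot: [3.138, -0.005, -0.001]
wrist_force: [0.2, 0.0, -0.5]
width: 0.394
grip_force: 61.3
```

{"fn": "servo_tool", "kwargs": {"series": [[0,-0.3,0.1,0,0,0,1],[0,-0.6,0.1,0,0,0,1],[0,-0.9,0.1,0,0,0,1],[0,-0.9,0.1,0,-0.04,0,1],[0,-0.9,0.1,0,-0.08,0,1],[0,-0.9,0.1,0,-0.12,0,1],[0,-0.9,0.1,0,-0.1667,0,1],[0,-0.9,0.1,0,-0.1667,0,1]]}}

```text
time: 31.55
tool_pos: [0.4715, 0.0795, 0.1592]
tcp_rot: [3.034, 0.005, 0.798]
wrist_force: [-1.9, 0.7, -1.6]
width: 0.398
grip_force: 61.3
```

```bash
cat > st2.py <<'E'
from h import *
s=bot.read_state(); T=R.from_rotvec(s["tcp_rot"]).as_matrix(); p=np.array(s["tool_pos"])
home=np.array([.4939,-.0180,.0810]); B=np.c_[[.866,0,.5],[0,1,0],[-.5,0,.866]]; Td=np.c_[[.866,0,.5],[0,-1,0],[.5,0,-.866]]
print(s["time"],p.round(4),"rel home mm",((p-home)@B*1000).round(1),"F",(np.array(s["wrist_force"])@B).round(1),"q",np.round(s["q"],3),"roterr",np.degrees(R.from_matrix(Td@T.T).as_rotvec()).round(2),s["width"],s["grip_force"])
for sl,h in((10,45),(8,8)): print(sl,h,((home+B@[sl/1000,0,h/1000]-p)/.15).round(3))
E
python3 st2.py
```

```text
31.55 [0.4715 0.0795 0.1592] rel home mm [19.7 97.5 78.9] F [-2.4  0.7 -0.4] q [ 0.183 -0.38   2.436 -0.169  0.586  1.867] roterr [ 0.3  -0.53 -0.1 ] 0.39842412750614764 61.30747318267822
10 45 [ 0.057 -0.65  -0.228]
8 8 [ 0.169 -0.65  -0.449]
```

{"fn": "servo_tool", "kwargs": {"series": [[0.05,-0.3,0,0,0,0,1],[0.057,-0.65,0,0,0,0,1],[0.057,-0.65,-0.15,0,0,0,1],[0.057,-0.65,-0.228,0,0,0,1],[0.057,-0.65,-0.228,0,0,0,1],[0.057,-0.65,-0.228,0,0,0,1],[0.057,-0.65,-0.228,0,0,0,1]]}}

```text
time: 32.25
tool_pos: [0.4899, -0.0168, 0.1344]
tcp_rot: [3.031, 0.001, 0.818]
wrist_force: [-0.1, -0.3, -0.6]
width: 0.393
grip_force: 61.3
```

```bash
python3 st2.py
```

```text
32.25 [ 0.4899 -0.0168  0.1344] rel home mm [23.3  1.2 48.2] F [-0.4 -0.3 -0.5] q [-0.131 -0.327  2.458  0.136  0.492  1.337] roterr [ 0.13  0.2  -0.02] 0.39343904107534 61.30997657775879
10 45 [-0.066 -0.008 -0.063]
8 8 [ 0.046 -0.008 -0.283]
```

{"fn": "servo_tool", "kwargs": {"series": [[0.015,-0.008,-0.1,0,0,0,1],[0.03,-0.008,-0.2,0,0.001,0,1],[0.046,-0.008,-0.283,0,0.001,0,1],[0.046,-0.008,-0.283,0,0.001,0,1],[0.046,-0.008,-0.283,0,0.001,0,1],[0.046,-0.008,-0.283,0,0.001,0,1],[0.046,-0.008,-0.283,0,0.001,0,1]]}}

```text
time: 32.95
tool_pos: [0.4962, -0.0184, 0.0918]
tcp_rot: [3.032, -0.0, 0.815]
wrist_force: [0.8, -0.6, -0.4]
width: 0.398
grip_force: 61.3
```

```bash
python3 st2.py
```

```text
32.95 [ 0.4962 -0.0184  0.0918] rel home mm [ 7.4 -0.4  8.2] F [ 0.5 -0.6 -0.8] q [-0.132 -0.232  2.483  0.174  0.374  1.294] roterr [0.14 0.08 0.05] 0.39786739241413405 61.30895376205444
10 45 [-0.108  0.003  0.221]
8 8 [0.004 0.003 0.001]
```

{"fn": "servo_tool", "kwargs": {"series": [[0.013,0.002,-0.023,0,0,0,1],[0.02,0.002,-0.0346,0,0,0,1],[0.0247,0.002,-0.0427,0,0,0,1],[0.027,0.002,-0.0468,0,0,0,1],[0.027,0.002,-0.0468,0,0,0,1],[0.027,0.002,-0.0468,0,0,0,1]]}}

```text
time: 33.55
tool_pos: [0.4989, -0.0182, 0.0843]
tcp_rot: [3.033, -0.0, 0.81]
wrist_force: [-19.9, -1.7, 20.2]
width: 0.397
grip_force: 64.9
```

```bash
python3 st2.py
```

```text
33.55 [ 0.4989 -0.0182  0.0843] rel home mm [ 6.  -0.2  0.3] F [-7.1 -1.7 27.4] q [-0.13  -0.209  2.482  0.181  0.355  1.288] roterr [ 0.12 -0.08  0.05] 0.39707865207641024 64.8799216747284
10 45 [-0.126  0.001  0.271]
8 8 [-0.014  0.001  0.051]
```

{"fn": "servo_tool", "kwargs": {"series": [[-0.0027,0.001,0.0046,0,0,0,1],[-0.0143,0.001,-0.0021,0,0,0,1],[-0.0258,0.001,-0.0087,0,0,0,1],[-0.0316,0.001,-0.0121,0,0,0,1],[-0.0374,0.001,-0.0154,0,0,0,1],[-0.0374,0.001,-0.0154,0,0,0,1]]}}

```text
time: 34.15
tool_pos: [0.4945, -0.0182, 0.0818]
tcp_rot: [3.032, -0.001, 0.814]
wrist_force: [-0.6, -0.3, 3.4]
width: 0.397
grip_force: 62.0
```

```bash
python3 st2.py
```

```text
34.15 [ 0.4945 -0.0182  0.0818] rel home mm [ 0.9 -0.2  0.4] F [ 1.2 -0.3  3.2] q [-0.131 -0.215  2.494  0.186  0.347  1.282] roterr [0.14 0.05 0.08] 0.3966353683315254 61.969932317733765
10 45 [-0.096  0.001  0.288]
8 8 [0.016 0.001 0.068]
```

Not in contact yet (Fx 1.2 N), so I'll slide farther down the slope.

{"fn": "servo_tool", "kwargs": {"series": [[-0.0029,0,-0.0017,0,0,0,1],[-0.0058,0,-0.0033,0,0,0,1],[-0.0087,0,-0.005,0,0,0,1],[-0.0087,0,-0.005,0,0,0,1]]}}

```text
time: 34.55
tool_pos: [0.493, -0.0181, 0.0809]
tcp_rot: [3.032, -0.001, 0.813]
wrist_force: [-0.1, 0.2, 5.5]
width: 0.395
grip_force: 61.9
```

```bash
python3 st2.py
```

```text
34.55 [ 0.493  -0.0181  0.0809] rel home mm [-0.8 -0.1  0.4] F [2.7 0.2 4.8] q [-0.132 -0.217  2.497  0.187  0.346  1.28 ] roterr [0.14 0.03 0.07] 0.39509599694520614 61.93702697753906
10 45 [-0.087  0.001  0.294]
8 8 [0.025 0.001 0.073]
```

{"fn": "servo_tool", "kwargs": {"series": [[-0.0029,0,-0.0017,0,0,0,1],[-0.0058,0,-0.0033,0,0,0,1],[-0.0087,0,-0.005,0,0,0,1],[-0.0087,0,-0.005,0,0,0,1]]}}

```text
time: 34.95
tool_pos: [0.4924, -0.0182, 0.0806]
tcp_rot: [3.031, -0.002, 0.815]
wrist_force: [5.2, 0.5, 2.6]
width: 0.397
grip_force: 61.4
```

```bash
python3 st2.py
```

```text
34.95 [ 0.4924 -0.0182  0.0806] rel home mm [-1.5 -0.2  0.4] F [ 5.8  0.5 -0.3] q [-0.132 -0.218  2.499  0.189  0.344  1.279] roterr [0.13 0.11 0.09] 0.39718322443921417 61.40921473503113
10 45 [-0.082  0.001  0.296]
8 8 [0.03  0.001 0.075]
```

{"fn": "servo_tool", "kwargs": {"series": [[-0.0018,0,-0.0049,0,0,0,1],[-0.0018,0,-0.0049,0,0,0,1]]}}

```text
time: 35.15
tool_pos: [0.4924, -0.0182, 0.0806]
tcp_rot: [3.031, -0.001, 0.816]
wrist_force: [0.3, 0.6, 10.5]
width: 0.395
grip_force: 62.6
```

```bash
python3 st2.py
```

```text
35.15 [ 0.4924 -0.0182  0.0806] rel home mm [-1.5 -0.2  0.4] F [5.5 0.6 8.9] q [-0.132 -0.218  2.5    0.19   0.343  1.277] roterr [0.13 0.15 0.09] 0.39526027379940776 62.625335454940796
10 45 [-0.082  0.001  0.296]
8 8 [0.029 0.001 0.076]
```

{"fn": "servo_tool", "kwargs": {"series": [[0,0,0,0,0,0,0.3],[0,0,0,0,0,0,0.2],[0,0,0,0,0,0,0.2],[0,0,0,0,0,0,0.2],[0,0,0,0,0,0,0.2],[-0.05,0,0.09,0,0,0,0.2],[-0.1,0,0.18,0,0,0,0.2],[-0.2,0,0.36,0,0,0,0.2],[-0.2,0,0.7,0,0,0,0.2],[-0.2,0,0.7,0,0,0,0.2]]}}

```text
time: 36.15
tool_pos: [0.4654, -0.0188, 0.1927]
tcp_rot: [3.025, -0.001, 0.832]
wrist_force: [0.9, -0.3, 1.4]
width: 0.799
grip_force: 0.0
```

```bash
python3 - <<'E'
from h import *
s=bot.read_state(); print(s["time"],s["tool_pos"].round(4),s["width"],s["wrist_force"])
O=np.array([.4557,-.0178,.056]); ex=np.array([.866,0,.5]); nn=np.array([-.5,0,.866])
def plane(n_,c,h,ci):
    o,d=ray(n_,*c,ci); X=o+d*(((O+nn*h-o)@nn)/(d@nn)); X=X-O; return [X@ex*1000,X[1]*1000]
for n_ in("wrist","top","scene"):
    ci=cam(n_); im=bot.read_camera(n_); save("f_"+n_+".png",im)
    for k,h in(("ledge",.032),("sanding_block",.022)):
        for d in bot.trace(k,n_)[:3]:
            c=max(cv2.findContours(d["mask"].astype(np.uint8),0,1)[0],key=cv2.contourArea)[:,0]
            r=cv2.minAreaRect(np.array([plane(n_,x,h,ci) for x in c],np.float32))
            if abs(r[0][0])<200 and abs(r[0][1])<120: print(n_,k,round(d["score"],2),np.round(r[0],1),np.round(r[1],1),round(r[2],1))
E
```

```text
36.15 [ 0.4654 -0.0188  0.1927] 0.798931978320969 [ 0.86443461 -0.29961011  1.38502728]
wrist ledge 0.92 [6.7 0.1] [123.   40.1] 89.9
wrist sanding_block 0.81 [48.7 -1. ] [36.3 75.4] 89.7
top ledge 0.42 [13.6 -4.4] [20.8 58.2] 3.4
top sanding_block 0.68 [52.3 -1.2] [76.4 30.8] 0.4
scene ledge 0.66 [-3.2 -1.7] [ 27.9 129.7] 0.4
scene sanding_block 0.83 [44.2 -3.1] [61.8 38.5] 0.7
```

```bash
python3 - <<'E'
from h import *
ci=cam("wrist"); im=bot.read_camera("wrist"); a=bot.trace("ledge","wrist")[0]["mask"]; b=bot.trace("sanding_block","wrist")[0]["mask"]
print([ (np.argwhere(m).min(0).tolist(),np.argwhere(m).max(0).tolist()) for m in(a,b)])
c=int(np.argwhere(b)[:,1].mean())
for cc in(c-12,c,c+12): print(cc,np.flatnonzero(a[:,cc])[[0,-1]],np.flatnonzero(b[:,cc])[[0,-1]])
r=np.flatnonzero(b[:,c]); print([(i,im[i,c-4:c+5].mean(0).astype(int).tolist()) for i in range(r[-1]-10,r[-1]+14)])
O=np.array([.4557,-.0178,.056]); ex=np.array([.866,0,.5]); nn=np.array([-.5,0,.866])
for x,h in((10.6,0),(10.6,22),(10.6,32),(80.6,22)): print(x,h,proj("wrist",O+ex*(x-1.4+1.4)/1000+nn*h/1000,ci).round(1))
E
```

```text
[([280, 198], [327, 361]), ([230, 29], [313, 90])]Traceback (most recent call last):
  File "<stdin>", line 5, in <module>
IndexError: index 0 is out of bounds for axis 0 with size 0
```

```bash
python3 - <<'E'
from h import *
ci=cam("wrist"); im=bot.read_camera("wrist"); a=bot.trace("ledge","wrist")[0]["mask"]
for d in bot.trace("sanding_block","wrist"):
    m=d["mask"]; cx=np.argwhere(m)[:,1].mean()
    if 240<cx<320: b=m; break
c=int(cx)
for cc in(c-12,c,c+12): print(cc,np.flatnonzero(a[:,cc])[[0,-1]],np.flatnonzero(b[:,cc])[[0,-1]])
r=np.flatnonzero(b[:,c]); print([(i,int(im[i,c-4:c+5].mean())) for i in range(r[-1]-10,r[-1]+14)])
O=np.array([.4557,-.0178,.056]); ex=np.array([.866,0,.5]); nn=np.array([-.5,0,.866])
for x,h in((9.3,0),(9.3,22),(9.3,32),(79.3,22)): print(x,h,proj("wrist",O+ex*x/1000+nn*h/1000,ci).round(1))
E
```

```text
268 [293 328] [194 292]
280 [294 328] [194 292]
292 [293 327] [194 292]
[(282, 73), (283, 73), (284, 73), (285, 72), (286, 72), (287, 71), (288, 72), (289, 72), (290, 72), (291, 70), (292, 65), (293, 61), (294, 59), (295, 58), (296, 59), (297, 58), (298, 59), (299, 59), (300, 64), (301, 69), (302, 74), (303, 75), (304, 73), (305, 71)]
9.3 0 [[279.2 279.8]]
9.3 22 [[279.2 294.3]]
9.3 32 [[279.2 301.7]]
79.3 22 [[279.2 202.7]]
```

```bash
python3 -c "
from workcell import bot
print(bot.finish_job())"
```

```text
the job is handed in; nothing more can be done
None
```

The job is handed in at about 36 s of the 72 s: the ledge is plugged into the slots and home on the board, and the sanding block lies straight up the slope against the middle of the ledge. The force readings and last camera measurements agree with this, but I had no picture views left to look at the final scene, and no verdict came back.

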